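Pin the reference load cell's eye into the pull tester's fork

ROBOT

A 7-joint arm with a two-finger parallel gripper is mounted at the origin on the work surface. World frame = base frame: x ahead of the robot, y to its left, z up, the work surface at z = 0. Lengths are in m, angles in rad, forces in N, time in s.
With the tool pointing down it reaches from about 0.35 to 0.9 m from the base axis. Payload 7.2 kg.
Tool frame: the origin (TCP) lies midway between the tips of the shut fingers; the grasp point (between the pads) lies r.tcp_to_grasp behind it (r.tcp_to_grasp is the distance from the TCP to the grasp point, in m); z points along the fingers, y is the direction in which the jaws open and shut (so a half turn about z gives the same grasp; the last joint's range is limited). The gripper opens to 85 mm and grips with 20 to 120 N. Pads are 22 mm wide; open, the fingers measure 114 mm over their backs; the gripper's body (76 mm by 85 mm) begins 54 mm behind the grasp point. The pads swing forward as they close: fully open they stand 13 mm farther back than shut.
Start: joints at [-1.207, 0.411, -0.013, 1.596, 0.006, 1.134, -0.082], TCP at [0.262, 0.568, 0.192] pointing down, gripper open.
Joint ranges: [-2.95, 2.95], [-0.29, 1.99], [-1.47, 1.44], [0.14, 2.54], [-1.03, 4.17], [0.13, 1.85], [-2.86, 2.86]. Speed limits (rad/s): [2.39, 2.39, 3.01, 3.01, 3.14, 3.14, 3.14].

INTERFACE

Orientations are given as a rotation vector (axis times angle).
In Python, from plant import r gives the robot as it stands. The module is installed in compiled form; this text tells all that it offers.
- The arm moves only by the tool move_arm, never from a script. Its argument "targets" is text: rows parted by semicolons, each of 6 numbers parted by spaces: the shift along the tool's x, y, z normalised to -1 to 1, where 1 is 0.1 m, then the turn, a rotation vector about the tool's x, y, z normalised to -1 to 1, where 1 is pi rad. In form: dx dy dz wx wy wz; .... A call has exactly 10 rows; each row is the pose to reach, as a shift and turn from the pose measured when the call began, along the tool's axes at that moment, turning the shorter way round; what a row does not reach only later rows make up. A row lasts 1/10 s, in which the tool goes at most 50 mm and 8.59 degrees, less where a joint would pass 70% of its speed; a pose out of reach is approached as far as the arm can. A call with a number of a shift or a turn outside -1 to 1 is refused whole. A call with a gripper value outside its range is refused whole. "claw" is the closure, from -1 (fully open) to 1 (shut), set as the call begins (left out, the last holds). The fingers move at their own pace and stop on an object; the grip force is fixed at half the most. Time passes only in rows, so rows that repeat a pose let the fingers close, or fill a call up. It gives the time, the measured TCP pose, the force and the opening at its end, in the units of the state.
- r.get_obs(): the state, without advancing time (a new reading comes with each control period).
- r.grab_frame(name): name is "side" or "top"; returns the picture (384x512x3 uint8, red, green, blue); there is no depth.
- r.camera_params(name): a dict with "vfov" (degrees; the focal length in pixels is half the picture's height over the tangent of half this angle, whatever the lens; pixels are square), "cx", "cy" (the principal point, pixels), "distortion" ([k1, k2, p1, p2, k3] as OpenCV has them; the pictures are not rectified), "T" (4x4, takes a point from camera to world coordinates). Camera axes: x right, y down, z forward; pixel columns grow to the right and rows downward; lengths in m; the calibration is good to about 2 mm. A picture is of the moment at which its call begins. camera_params takes no time and is no camera call.
- r.hand_in(): hands the job in, once; it reports no verdict.
The state is a dict: "time_s": time; "qpos": joint angles; "dq": joint speeds; "joint_torque": joint torques, N m; "tcp_pos": TCP position; "tool_rot": TCP orientation; "force": force on the tool from outside, world axes, zero at the start; "wrist_torque": the same for the moment, N m; "finger_gap": finger opening in m.
Only numpy, scipy, OpenCV 4.12 (cv2) and the standard library are available. Lean on these libraries where they do the work, as an engineer would, in place of code of your own. Each camera call takes 0.05 s, during which the arm holds its last target.

TASK

Couple the pull tester for its calibration check: slide the sled so that its steel eye lies between the two ears of the fork, take the longer of the two coupling pins from the white block and pass it down through upper ear, eye and lower ear until its knob sits fully home on the fork. How far the eye sticks out differs each time, so find the hole by feel. Be gentle, the load cells are delicate: never force the pin or lean on it with more than about 4 kg (40 N) if it does not go, leave the short pin in its block and do not disturb the spanner, spare eye and brass weights lying about.

Things in the scene. Friction and masses are not known exactly. Their poses are not given: they have to be found in the camera images.
- tester: Horizontal pull tester, aluminium bed 160 x 480 mm, fixed on the bench. Origin on the bench straight under the fork's holes; z up; its y axis is the pull direction, from the sled (-y) towards the fork (+y). The bed reaches from y = -0.36 to +0.12 m, its top is 27 mm and the pull axis 90 mm above the bench. A 127 mm tall end plate stands at y = 0.095 to 0.115 m.
- fork: Steel fork on the tester's load cell, fixed: two level ears 12 mm thick, 36 mm wide, 18 mm gap, open end towards the sled (-y), a vertical 13.4 mm hole through both. Origin: centre of the hole on top of the upper ear, 111 mm above the bench; axes as the tester's. Upper ear z 0 to -12 mm, gap to -30, lower ear to -42 mm; the gap ends 39 mm past the hole (+y).
- sled (a joint): Travel of the sled in m along the tester's +y, growing towards the fork, 0 to 0.101. It slides on guide rods with about 8 N of drag and stays where it is left. It carries the reference load cell and eye. The eye's hole is under the fork's hole at a value between 0.081 and 0.099, where is not reported. Left pushing on the pin it makes the pin lean and hang on the lower ear: ease it back 1 to 4 mm.
- sled_knob (a point): Black upright knob on the sled for moving it, 22 mm diameter, 40 mm tall, on a stem 24 mm tall; this point is on its axis, 20 mm below its top, 120 mm above the bench. The nearest tall part is a bracket 50 mm from it towards the fork, 125 mm above the bench.
- pin: Long coupling pin, about 60 g: steel shank 12 mm x 50 mm with a 1.2 mm chamfer at the nose, knurled aluminium knob 23 mm x 28 mm on top. Origin at the nose's centre, z towards the knob (z 50 to 78 mm). Upright in one hole of the white block. Let go in the upper ear it stands on the eye and drops once the eye's hole is under it. Home: origin 50 mm below the fork's origin.
- short_pin: Short pin, a bystander: same knob and diameter, but a shank of only 28 mm, which cannot reach the lower ear. Origin at the centre of its nose. It stands in the other hole of the block and stays there.
- pin_block: White plastic block 120 x 45 x 40 mm, fixed, origin at the centre of its underside. Two upright blind holes of 13 mm, 30 mm deep, at x = -35 and +35 mm in its frame. In it, the long pin's knob spans 60 to 88 mm above the bench, the short one's 40 to 68 mm.
- eye_mid (a point): Point on the sled, at the middle of the places where the eye's centre can be. The eye is a steel rod end on the pull axis: ring 34 mm outside, vertical hole 13.6 mm, 12 mm thick, its top 15 mm below the fork's top (3 mm air to each ear). It is screwed out differently each time: its centre is up to 9 mm from this point along the tester's y, and then stays there.
- spanner: Open spanner 150 mm long lying on the bench, a bystander; origin at its middle.
- spare_eye: Spare steel rod end, ring of 34 mm with a shank, lying on the bench, a bystander; origin at the ring's centre.
- weight: Brass 500 g check weight, 38 mm wide, 56 mm tall, a bystander.
- weight_small: Brass 200 g check weight, 28 mm wide, 43 mm tall, a bystander.

How it is judged:
At the end, for the whole second after the job is handed in: The long pin stands upright (within 0.08 rad) in the fork's hole (nose within 3 mm of its axis), its knob within 2.5 mm of the upper ear's top, at rest, with the sled at 0.0785 or more, so that the pin can only be through the eye; the short pin is within 15 mm of where it was (z of pin in the frame of fork below -0.0475 m and horizontal distance between pin and fork below 0.003 m and angle between pin's own z axis and vertical below 0.08 rad and value of joint sled above 0.0785 m and linear speed of pin below 0.01 m/s and distance of short_pin from where it was at the start of the episode below 0.015 m); the robot touches nothing.
It fails at once if the pin is forced: loaded against the fork with more than 40 N while its knob is still over 2.5 mm from home (contact force between pin and fork above 40 N and z of pin in the frame of fork above -0.0475 m).
It fails at once if the pin is forced down on a misaligned eye: loaded against the machine with more than 40 N while its nose is less than 18 mm down (contact force between pin and tester above 40 N and z of pin in the frame of fork above -0.018 m).
It fails at once if the short pin is pulled out of its block (distance of short_pin from where it was at the start of the episode above 0.02 m).
It fails at once if the spanner, the spare eye or a brass weight is moved by more than 30 mm (distance of any of spanner, spare_eye, weight, weight_small from where it was at the start of the episode above 0.03 m).
It also fails if it takes over 72 s, if anything falls off the work surface, if the arm or the gripper's body presses on something with over 40 N, if the wrist force passes 120 N, or if a joint passes its speed limit or range.

## Working session

There is one attempt and no reset: what is moved stays moved. The work goes in short steps, Python scripts to look and compute and a tool call to move; the robot and the scene stay as the last step left them, time stands still between calls to the robot, and variables do not carry over. Pictures are saved under pics/ and viewed, and the job is handed in when it is done.

Besides the shell and the picture viewer there is one more tool, called by a JSON object that holds its "api" and its "payload". move_arm: Moves the arm, as the interface text tells. Its arguments: {"type":"object","properties":{"targets":{"type":"string"},"claw":{"type":"number"}},"required":["targets"]}

```bash
mkdir -p pics; python3 - <<'E'
from plant import r
import cv2
print(r.get_obs(), r.tcp_to_grasp)
for n in("side","top"):
    cv2.imwrite(f"pics/{n}0.png",r.grab_frame(n)[:,:,::-1]); print(r.camera_params(n))
E
```

```text
{'time_s': 0.0, 'qpos': array([-1.20721256,  0.41188421, -0.0127385 ,  1.5970457 ,  0.00564042,
        1.13430801, -0.08223006]), 'dq': array([ 0.00089129,  0.00041743, -0.00089131,  0.00038569,  0.00027855,
        0.00079902, -0.00113281]), 'joint_torque': array([-1.03170074e-03, -6.00619197e+01,  6.82070609e-01, -2.99410343e+01,
        1.39343421e-02,  1.03667937e-02, -1.28323489e-05]), 'tcp_pos': array([0.2613627 , 0.56710923, 0.1911621 ]), 'tool_rot': array([-6.72888250e-01, -3.06847241e+00,  2.50706054e-03]), 'force': array([ 0.43044843, -0.39985157, -0.12822711]), 'wrist_torque': array([ 0.05405897,  0.04344529, -0.00953597]), 'finger_gap': 0.08554943278025784} 0.0187
{'vfov': 49.018167138565666, 'cx': 260.0952690514995, 'cy': 191.87479402559717, 'distortion': array([0.01758741, 0.        , 0.        , 0.        , 0.        ]), 'T': array([[ 0.93443015, -0.2663872 ,  0.23638561,  0.31557113],
       [-0.35582492, -0.72649321,  0.58787434, -0.41635498],
       [ 0.01513034, -0.6334394 , -0.77364436,  0.7542392 ],
       [ 0.        ,  0.        ,  0.        ,  1.        ]])}
{'vfov': 50.400027738002215, 'cx': 259.96197697254433, 'cy': 190.46033838148088, 'distortion': array([-0.0183794,  0.       ,  0.       ,  0.       ,  0.       ]), 'T': array([[-0.01098268, -0.98351814,  0.18047564,  0.35224264],
       [-0.99992616,  0.01174098,  0.00313395,  0.05105406],
       [-0.00520126, -0.1804279 , -0.98357446,  1.04632273],
       [ 0.        ,  0.        ,  0.        ,  1.        ]])}
```

View pics/side0.png

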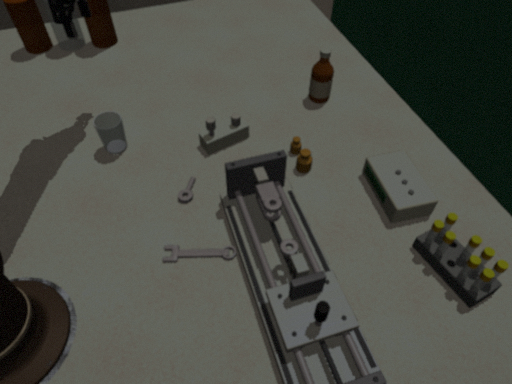

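View pics/top0.png

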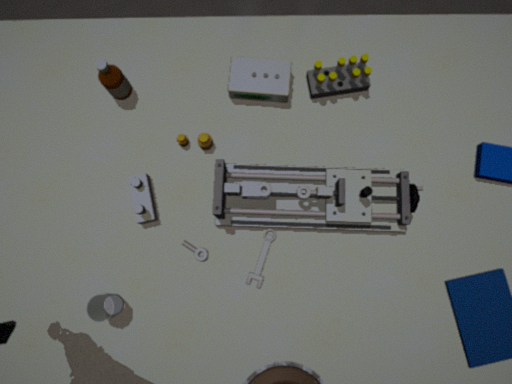

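The side view shows the white block at about (223,130), the fork hole near (272,212) and the sled knob near (321,311). In the top view the fork hole is near (265,188), the eye near (303,192), the knob near (366,191) and the pin knobs near (138,183) and (140,210). I'll enlarge both.

```bash
python3 - <<'E'
import cv2
a=cv2.imread("pics/top0.png");b=cv2.imread("pics/side0.png")
def c(im,x0,y0,x1,y1,s,n):
    k=cv2.resize(im[y0:y1,x0:x1],None,fx=s,fy=s,interpolation=cv2.INTER_CUBIC)
    k=cv2.convertScaleAbs(k,alpha=1.4,beta=10)
    for x in range((x0+9)//10*10,x1,10):
        cv2.line(k,(int((x-x0+.5)*s),0),(int((x-x0+.5)*s),6 if x%50 else 16),(0,0,255),1)
        if x%20==0: cv2.putText(k,str(x),(int((x-x0+.5)*s)-10,26),0,.35,(0,0,255))
    for y in range((y0+9)//10*10,y1,10):
        cv2.line(k,(0,int((y-y0+.5)*s)),(6,int((y-y0+.5)*s)),(0,0,255),1)
        cv2.putText(k,str(y),(8,int((y-y0+.5)*s)+4),0,.35,(0,0,255))
    cv2.imwrite("pics/"+n,k)
c(a,205,150,425,240,3.6,"t1.png"); c(a,110,120,220,220,6,"t2.png")
c(b,190,105,320,205,6,"s2.png"); c(b,210,145,390,384,2.5,"s1.png")
c(b,230,180,350,280,6,"s3.png"); c(b,260,255,380,355,6,"s4.png")
E
```

```text
(no output)
```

View pics/t1.png

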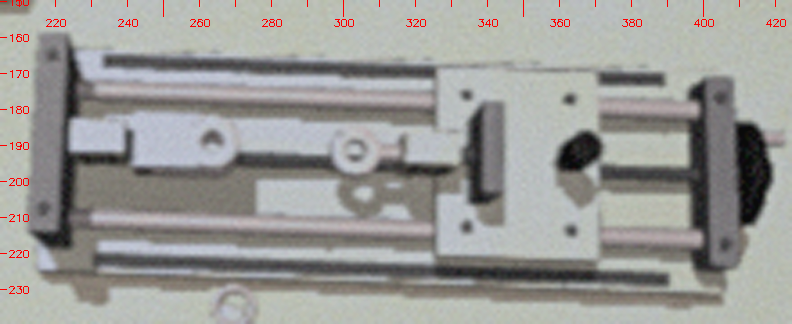

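View pics/t2.png

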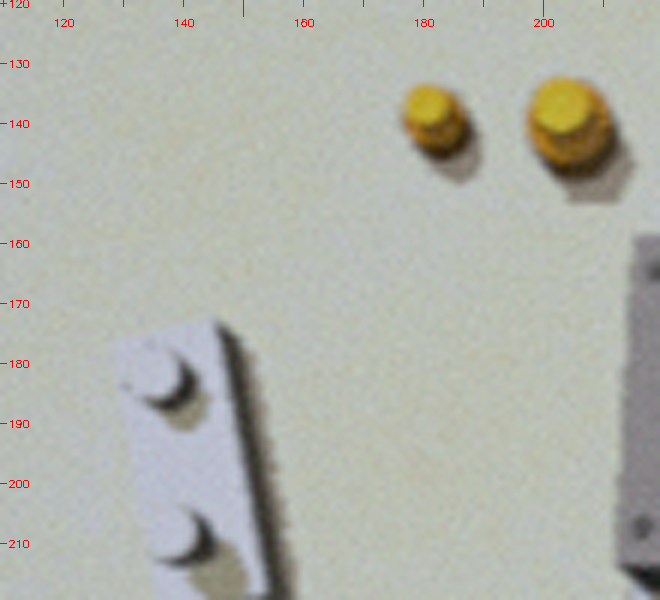

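View pics/s2.png

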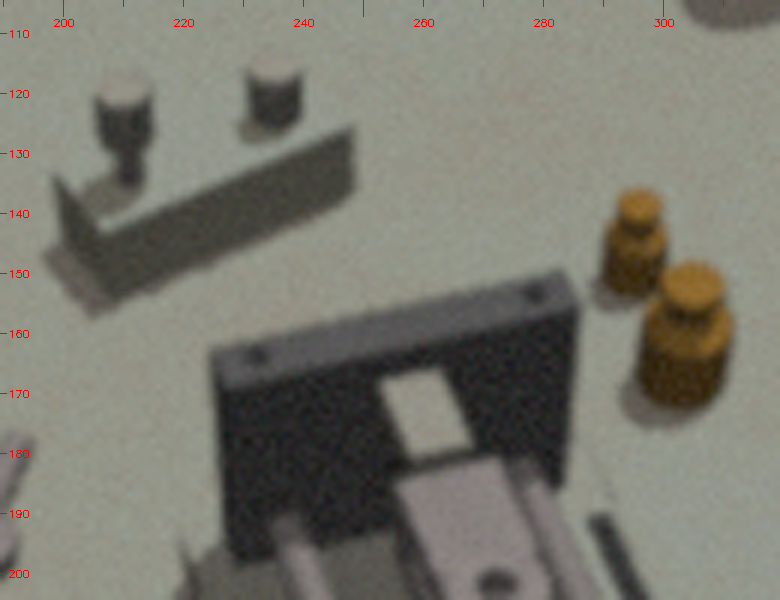

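View pics/s3.png

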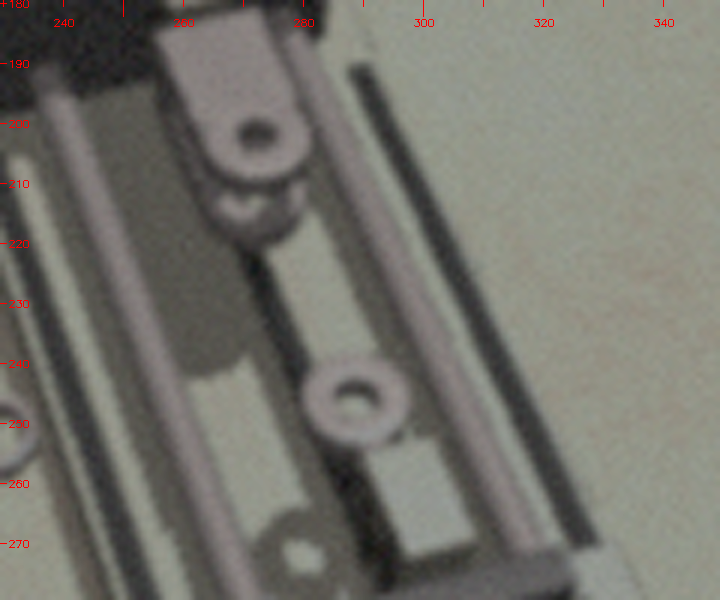

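View pics/s4.png

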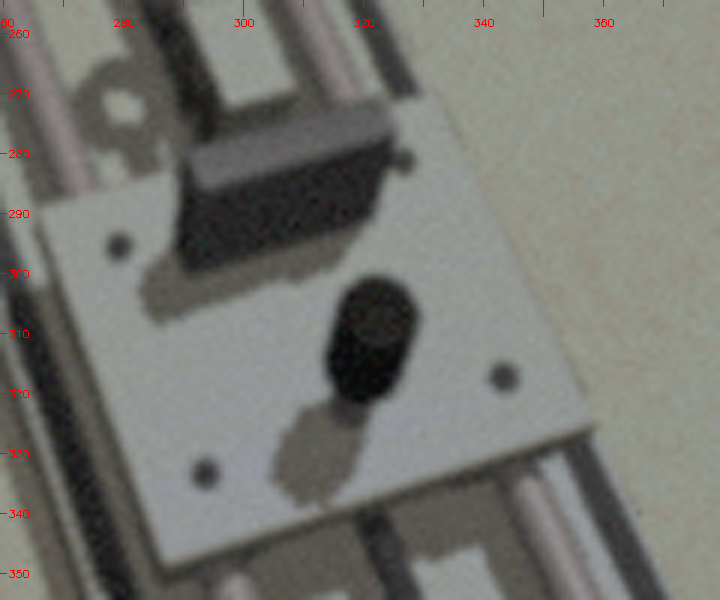

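The long pin is the left one in the side view, with its knob top at (210,120). It is the lower one in the top view, at (139,209).

```bash
cat > h.py <<'E'
import numpy as np, cv2
from scipy.optimize import least_squares
from plant import r
P={n:r.camera_params(n) for n in("side","top")}
def K(n):
    p=P[n]; f=192/np.tan(np.radians(p["vfov"])/2); return np.array([[f,0,p["cx"]],[0,f,p["cy"]],[0,0,1]])
def proj(n,X):
    T=np.linalg.inv(P[n]["T"]); rv=cv2.Rodrigues(T[:3,:3])[0]
    return cv2.projectPoints(np.atleast_2d(X).astype(float),rv,T[:3,3],K(n),P[n]["distortion"])[0][:,0]
def tri(s,t):
    f=lambda X: np.r_[proj("side",X)[0]-s,proj("top",X)[0]-t]
    o=least_squares(f,[.5,.0,.05]); return o.x, np.abs(o.fun).max()
def atz(n,px,z):
    return least_squares(lambda a: proj(n,[a[0],a[1],z])[0]-px,[.4,0]).x
E
python3 - <<'E'
from h import *
np.set_printoptions(precision=4,suppress=True)
D=dict(fork=((272.2,202),(263.4,188.4),.111),eye=((288.8,246.5),(303.1,191.2),.096),knob=((322.8,306.7),(367.6,190.3),.14),
 pin=((210.2,119.8),(139.2,208.7),.088),short=((235.3,115.8),(135.3,182),.068))
for k,(s,t,z) in D.items(): print(k,*tri(s,t),atz("side",s,z),atz("top",t,z))
E
```

```text
fork [0.5287 0.0462 0.1031] 0.6028163562426982 [0.5251 0.0407] [0.5287 0.046 ]
eye [ 0.5243 -0.0488  0.0849] 0.5439191011768685 [ 0.52   -0.0548] [ 0.5236 -0.048 ]
knob [ 0.5173 -0.1923  0.127 ] 0.4545025125360098 [ 0.5126 -0.1969] [ 0.516  -0.1891]
pin [0.4882 0.3432 0.0824] 0.029178740192975283 [0.4867 0.3369] [0.4875 0.3415]
short [0.5578 0.3629 0.059 ] 0.22384278352700449 [0.5541 0.3528] [0.5565 0.36  ]
```

{"api": "move_arm", "payload": {"targets": "-0.09 -0.09 -0.05 0 0 0;-0.2 -0.2 -0.1 0 0 0;-0.3 -0.3 -0.2 0 0 0;-0.4 -0.4 -0.2 0 0 0;-0.5 -0.5 -0.3 0 0 0;-0.6 -0.6 -0.3 0 0 0;-0.7 -0.7 -0.3 0 0 0;-0.8 -0.8 -0.3 0 0 0;-0.9 -0.9 -0.3 0 0 0;-1 -1 -0.3 0 0 0", "claw": -1}}

```text
time_s: 1.1
tcp_pos: [0.3107, 0.4333, 0.2211]
tool_rot: [-0.673, -3.068, 0.003]
force: [-0.2, 0.4, 0.1]
finger_gap: 0.085
```

{"api": "move_arm", "payload": {"targets": "-0.1 -0.1 0 0 0 0;-0.2 -0.2 0 0 0 0;-0.3 -0.3 0 0 0 0;-0.4 -0.4 0 0 0 0;-0.5 -0.5 0 0 0 0;-0.6 -0.6 0 0 0 0;-0.7 -0.7 0 0 0 0;-0.8 -0.8 0 0 0 0;-0.9 -0.9 0 0 0 0;-1 -1 0 0 0 0"}}

```text
time_s: 2.1
tcp_pos: [0.3601, 0.2995, 0.2214]
tool_rot: [-0.673, -3.068, 0.003]
force: [0.2, 0.0, 0.4]
finger_gap: 0.0854
```

{"api": "move_arm", "payload": {"targets": "-0.1 -0.1 0 0 0 0;-0.2 -0.2 0 0 0 0;-0.3 -0.3 0 0 0 0;-0.4 -0.4 0 0 0 0;-0.5 -0.5 0 0 0 0;-0.6 -0.6 0 0 0 0;-0.7 -0.7 0 0 0 0;-0.8 -0.8 0 0 0 0;-0.9 -0.9 0 0 0 0;-1 -1 0 0 0 0"}}

```text
time_s: 3.1
tcp_pos: [0.4093, 0.1658, 0.2216]
tool_rot: [-0.673, -3.068, 0.003]
force: [0.8, -0.0, -0.3]
finger_gap: 0.0855
```

{"api": "move_arm", "payload": {"targets": "-0.1 -0.1 0 0 0 0;-0.2 -0.2 0 0 0 0;-0.3 -0.3 0 0 0 0;-0.4 -0.4 0 0 0 0;-0.5 -0.5 0 0 0 0;-0.6 -0.6 0 0 0 0;-0.7 -0.7 0 0 0 0;-0.8 -0.8 0 0 0 0;-0.9 -0.9 0 0 0 0;-1 -1 0 0 0 0"}}

```text
time_s: 4.1
tcp_pos: [0.4584, 0.032, 0.2218]
tool_rot: [-0.673, -3.068, 0.003]
force: [0.2, 0.4, -0.0]
finger_gap: 0.0855
```

```bash
cat >> h.py <<'E'
from scipy.spatial.transform import Rotation as R
np.set_printoptions(precision=4,suppress=True)
def plan(x,y,z,jaw):
    "TCP target, jaw angle deg (mod 180), tool down; prints tool-axes units"
    o=r.get_obs(); R0=R.from_rotvec(o["tool_rot"]); d=R0.inv().apply(np.array([x,y,z])-o["tcp_pos"])/.1
    best=None
    for k in(0,180):
        a=np.radians(jaw+k); Y=np.array([np.cos(a),np.sin(a),0]); Z=np.array([0,0,-1.]); X=np.cross(Y,Z)
        w=(R0.inv()*R.from_matrix(np.c_[X,Y,Z])).as_rotvec()/np.pi
        if best is None or np.linalg.norm(w)<np.linalg.norm(best): best=w
    print("t",o["time_s"],"q",o["qpos"],"F",o["force"],"gap",o["finger_gap"],"tcp",o["tcp_pos"]); print("shift",d,"turn",best)
E
python3 -c "
from h import *
plan(.515,-.19,.19,-3.1)"
```

```text
t 4.1 q [-0.5296  0.089   0.3829  1.9577 -0.0356  1.1025  1.0072] F [ 0.2006  0.3764 -0.0077] gap 0.08550153750113854 tcp [0.4584 0.032  0.2218]
shift [-1.4429 -1.7794  0.3208] turn [-0.0005  0.0003  0.3798]
```

{"api": "move_arm", "payload": {"targets": "-0.08 -0.1 0 0 0 0.038;-0.16 -0.2 0 0 0 0.076;-0.24 -0.3 0 0 0 0.114;-0.32 -0.4 0 0 0 0.152;-0.4 -0.5 0 0 0 0.19;-0.48 -0.6 0 0 0 0.228;-0.56 -0.7 0 0 0 0.266;-0.64 -0.8 0 0 0 0.304;-0.72 -0.9 0 0 0 0.342;-0.8 -1 0 0 0 0.38"}}

```text
time_s: 5.1
tcp_pos: [0.4892, -0.0933, 0.222]
tool_rot: [2.286, 2.154, -0.002]
force: [0.5, 1.3, 0.9]
finger_gap: 0.0856
```

```bash
python3 -c "
from h import *
plan(.515,-.19,.19,-3.1)"
```

```text
t 5.1 q [-0.4306  0.1729  0.602   1.8874 -0.107   1.1138  0.1524] F [0.489  1.3354 0.8675] gap 0.08561957527856232 tcp [ 0.4892 -0.0933  0.222 ]
shift [-0.9493  0.3154  0.3211] turn [-0.0001  0.0005 -0.0017]
```

{"api": "move_arm", "payload": {"targets": "-0.12 0.05 0.05 0 0 0;-0.24 0.1 0.1 0 0 0;-0.36 0.15 0.15 0 0 0;-0.48 0.2 0.2 0 0 0;-0.6 0.25 0.25 0 0 0;-0.72 0.28 0.3 0 0 0;-0.84 0.3 0.32 0 0 0;-0.95 0.32 0.32 0 0 0;-0.95 0.32 0.32 0 0 0;-0.95 0.32 0.32 0 0 0"}}

```text
time_s: 6.1
tcp_pos: [0.5154, -0.1902, 0.1903]
tool_rot: [2.287, 2.153, -0.002]
force: [-0.4, -0.5, -0.6]
finger_gap: 0.0855
```

```bash
cat >> h.py <<'E'
def crop(n,x0,y0,x1,y1,s,name,im=None,pts=()):
    if im is None: im=r.grab_frame(n)[:,:,::-1]
    cv2.imwrite("pics/raw_"+name,im)
    k=cv2.convertScaleAbs(cv2.resize(im[y0:y1,x0:x1],None,fx=s,fy=s,interpolation=cv2.INTER_CUBIC),alpha=1.4,beta=10)
    for x in range(-(-x0//10)*10,x1,10):
        p=int((x-x0+.5)*s); cv2.line(k,(p,0),(p,6),(0,0,255),1); cv2.putText(k,str(x),(p-10,18),0,.35,(0,0,255))
    for y in range(-(-y0//10)*10,y1,10):
        p=int((y-y0+.5)*s); cv2.line(k,(0,p),(6,p),(0,0,255),1); cv2.putText(k,str(y),(8,p+4),0,.35,(0,0,255))
    for X in pts:
        u=proj(n,X)[0]; cv2.drawMarker(k,(int((u[0]-x0+.5)*s),int((u[1]-y0+.5)*s)),(0,255,0),0,10,1)
    cv2.imwrite("pics/"+name,k)
E
python3 -c "
from h import *
t=r.get_obs()['tcp_pos'];print(t, proj('side',t),proj('top',t))
crop('side',230,200,400,330,4.6,'a1.png',pts=[t])
crop('top',300,130,430,240,6,'a2.png',pts=[t])"
```

```text
[ 0.5154 -0.1902  0.1903] [[326.9565 287.4321]] [[374.0942 186.3085]]
```

View pics/a1.png

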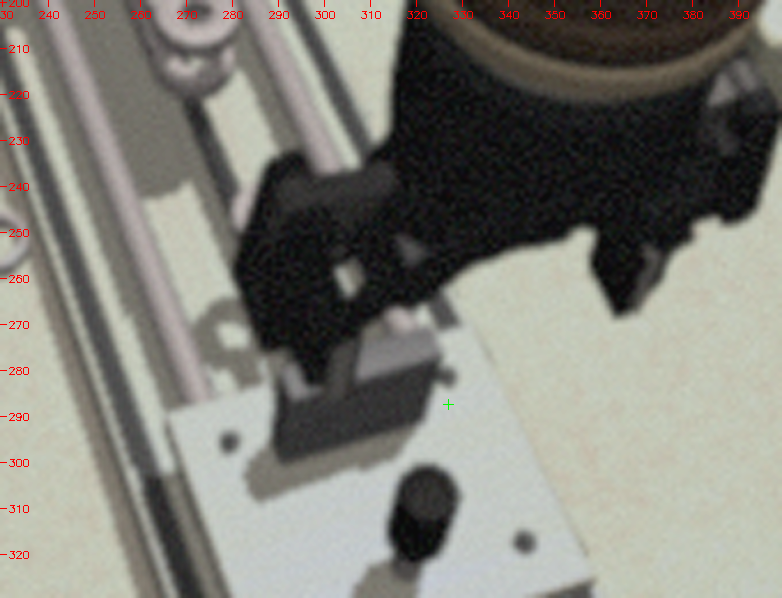

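View pics/a2.png

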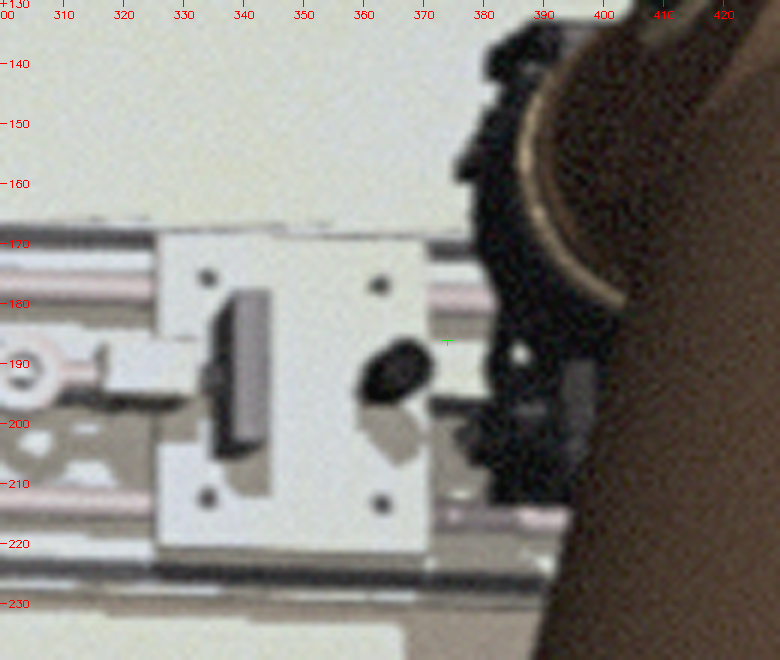

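```bash
cat >> h.py <<'E'
def tips(z=.013,g=None):
    o=r.get_obs(); M=R.from_rotvec(o["tool_rot"]); g=o["finger_gap"]/2 if g is None else g
    return [o["tcp_pos"]+M.apply([a,s*b,-z]) for s in(-1,1) for b in(g,g+.0145) for a in(-.011,.011)]
E
python3 -c "
from h import *
p=tips()
for n,w,f,q in (('side',(230,200,400,330),4.6,'a1.png'),('top',(340,130,430,220),7,'a2.png')):
    crop(n,*w,f,'b'+q,im=cv2.imread('pics/raw_'+q),pts=p)
for z in(.127,.14): print(z)
"
```

```text
0.127
0.14
```

View pics/ba1.png

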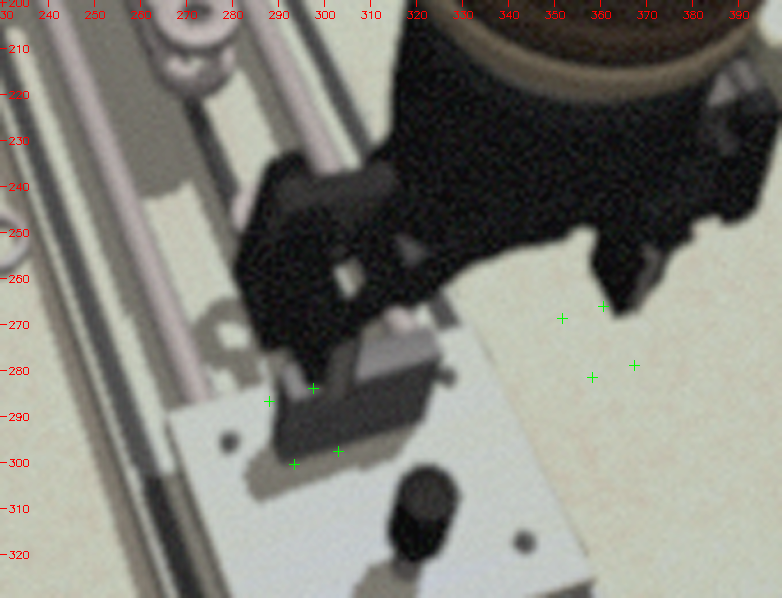

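View pics/ba2.png

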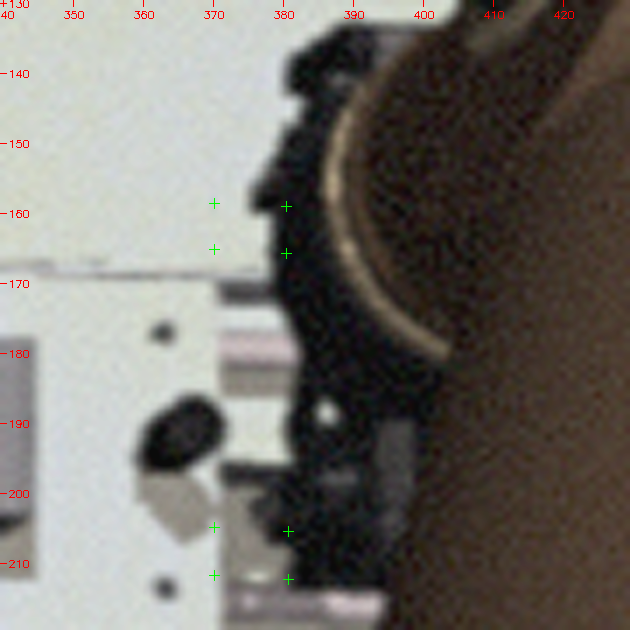

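```bash
python3 -c "
from h import *
print(tri((364,268),(375.5,159)),tri((300,283.5),(376,204)))
print(r.get_obs()['tcp_pos'])
E=np.linalg.inv
for z in (.19,.203,.22,.24): print(z,proj('side',[.5154,-.1902,z]),proj('top',[.5154,-.1902,z]))
"
```

```text
(array([ 0.5708, -0.1906,  0.2136]), np.float64(0.6086710251088903)) (array([ 0.4726, -0.1835,  0.2196]), np.float64(0.1613634526225951))
[ 0.5155 -0.1894  0.1902]
0.19 [[326.913  287.5223]] [[374.0583 186.3454]]
0.203 [[328.1534 283.3783]] [[375.7212 185.1707]]
0.22 [[329.839  277.7488]] [[377.9715 183.5809]]
0.24 [[331.9207 270.7997]] [[380.7356 181.628 ]]
```

{"api": "move_arm", "payload": {"targets": "0.02 0 0.1 0 0 0;0.02 0 0.2 0 0 0;0.02 0 0.3 0 0 0;0.02 0 0.4 0 0 0;0.02 0 0.5 0 0 0;0.02 0 0.6 0 0 0;0.02 0 0.7 0 0 0;0.02 0 0.78 0 0 0;0.02 0 0.8 0 0 0;0.02 0 0.8 0 0 0"}}

```text
time_s: 7.2
tcp_pos: [0.5155, -0.1876, 0.1099]
tool_rot: [2.286, 2.155, -0.002]
force: [-0.2, 0.1, 0.1]
finger_gap: 0.0856
```

```bash
python3 -c "
from h import *
t=r.get_obs()['tcp_pos'];print(t, proj('side',t),proj('top',t))
crop('side',230,200,400,330,4.6,'c1.png',pts=tips())
crop('top',330,130,430,230,6,'c2.png',pts=tips())"
```

```text
[ 0.5155 -0.1876  0.1099] [[319.4128 308.9102]] [[363.6869 192.8716]]
```

View pics/c1.png

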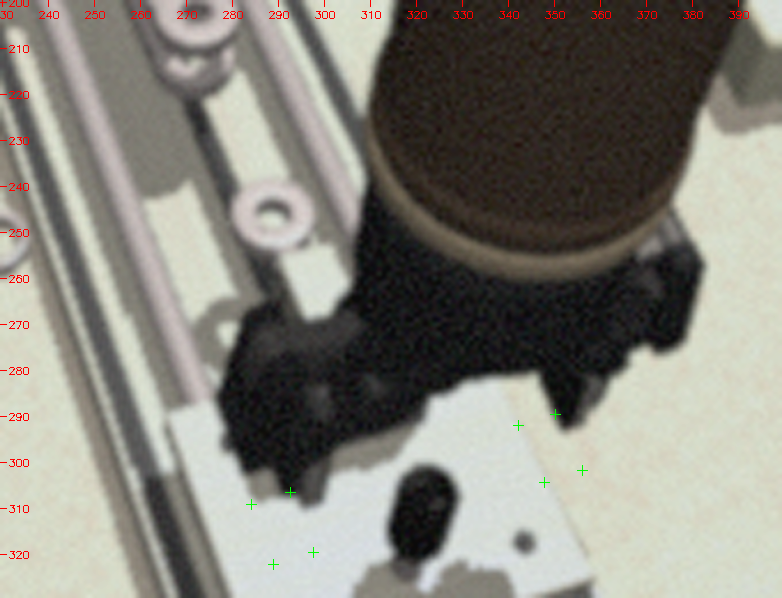

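View pics/c2.png

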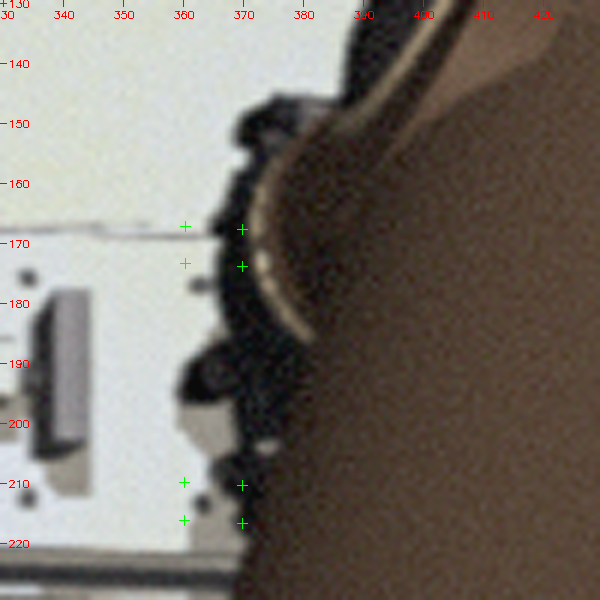

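{"api": "move_arm", "payload": {"targets": "0 0 0 0 0 0;0 0 0 0 0 0;0 0 0 0 0 0;0 0 0 0 0 0;0 0 0 0 0 0;0 0 0 0 0 0;0 0 0 0 0 0;0 0 0 0 0 0;0 0 0 0 0 0;0 0 0 0 0 0", "claw": 0.45}}

```text
time_s: 8.3
tcp_pos: [0.5159, -0.1877, 0.1105]
tool_rot: [2.285, 2.154, -0.001]
force: [0.4, -0.2, 1.2]
finger_gap: 0.0233
```

```bash
python3 -c "
from h import *
t=r.get_obs()['tcp_pos'];print(t, proj('side',t),proj('top',t))
crop('side',230,200,400,330,4.6,'d1.png',pts=[t])
crop('top',330,130,430,230,6,'d2.png',pts=[t])"
```

```text
[ 0.5159 -0.1877  0.1105] [[319.7152 308.7108]] [[363.7836 192.6507]]
```

View pics/d1.png

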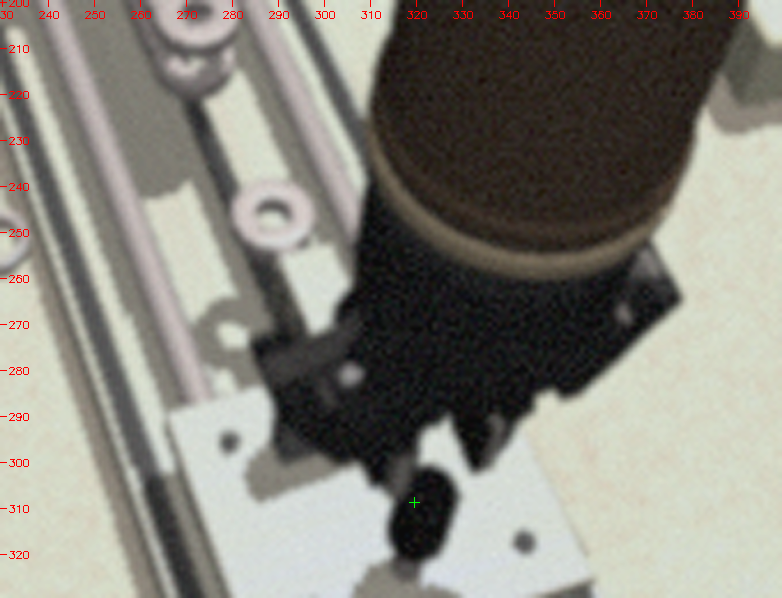

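View pics/d2.png

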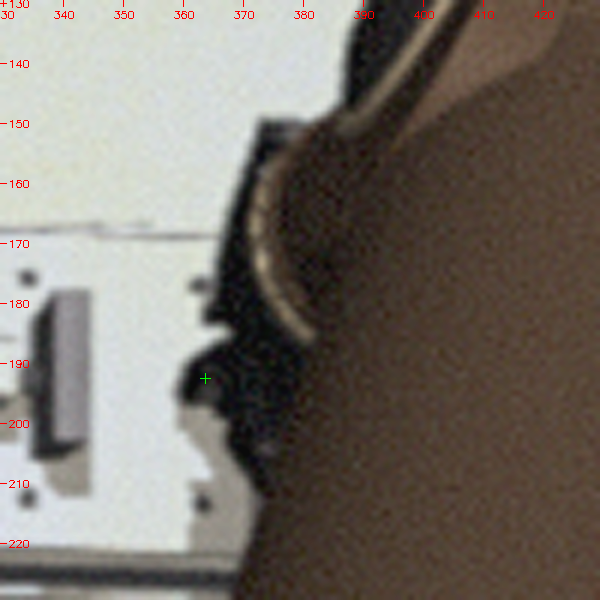

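```bash
python3 -c "
from h import *
for n,f,a in(('side','pics/side0.png',[(160,170,260,270,'e1.png')]),('top','pics/top0.png',[(170,225,280,300,'e2.png')])):
    for x0,y0,x1,y1,o in a: crop(n,x0,y0,x1,y1,7 if n=='top' else 6,o,im=cv2.imread(f))
"
```

```text
(no output)
```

View pics/e1.png

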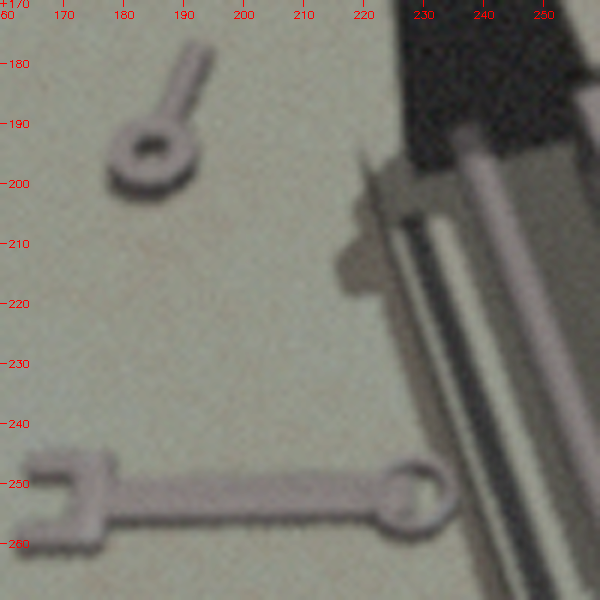

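View pics/e2.png

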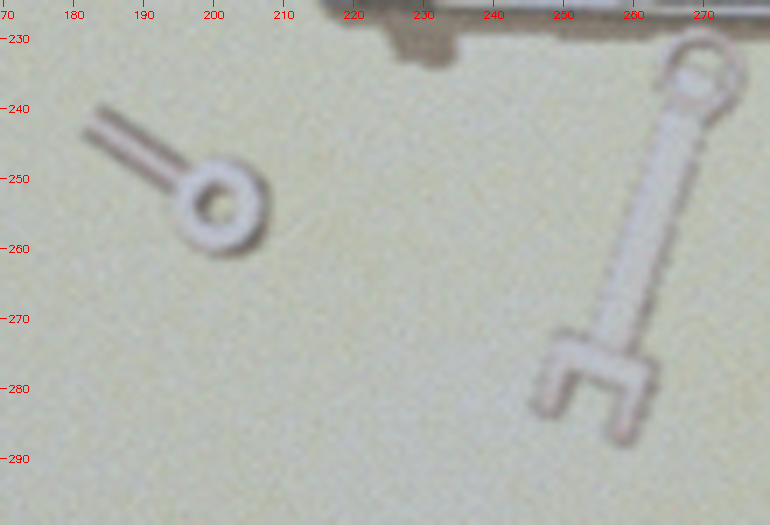

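```bash
python3 -c "
from h import *
for s,t,z in(((184,195),(200.5,253),.012),((228,252.5),(269.5,235),.006),((165,246.5),(247.5,282.5),.006),((162.5,259.5),(259,287),.006)): print(*tri(s,t),atz('side',s,z),atz('top',t,z))
print(tri((184.5,301-0),(184.5,301)) if 0 else '')
"
```

```text
[0.3814 0.2072 0.0009] 1.2396710768443313 [0.378  0.1982] [0.3842 0.2054]
[ 0.4275  0.0313 -0.0053] 0.4056375675071706 [0.4252 0.0247] [0.4278 0.0314]
[ 0.3087  0.0883 -0.0012] 0.5536962939672776 [0.3078 0.0836] [0.3103 0.088 ]
[ 0.2972  0.0596 -0.0012] 0.634341116932319 [0.2963 0.0551] [0.2991 0.0594]
```

```bash
python3 -c "
from h import *
for s,t,z in (((272.2,202),(263.4,188.4),.111),((288.8,246.5),(303.1,191.2),.096),((322.8,306.7),(367.6,190.3),.14)):
    x=atz('top',t,z); print('side delta',np.array(s)-proj('side',[*x,z])[0])
for z in(.1,.11,.12,.13,.14,.15): print(z,proj('side',[.5159,-.1877,z]),proj('side',[.5159,-.1987,z]),proj('top',[.5159,-.1877,z]),proj('top',[.5159+.012,-.1877+.011,z]))
"
```

```text
side delta [-0.6743  2.5116]
side delta [-0.3052  3.5787]
side delta [0.2569 5.1569]
0.1 [[318.9261 311.421 ]] [[321.9188 317.5255]] [[362.6843 193.4248]] [[357.7435 188.4714]]
0.11 [[319.6861 308.846 ]] [[322.7202 314.9948]] [[363.7234 192.6812]] [[358.7293 187.6784]]
0.12 [[320.4635 306.2122]] [[323.5402 312.4058]] [[364.7842 191.9221]] [[359.7357 186.8688]]
0.13 [[321.2591 303.5175]] [[324.3796 309.7563]] [[365.8672 191.1469]] [[360.7633 186.0422]]
0.14 [[322.0733 300.7599]] [[325.2389 307.0443]] [[366.9734 190.3553]] [[361.8126 185.198 ]]
0.15 [[322.9071 297.9369]] [[326.1189 304.2675]] [[368.1033 189.5465]] [[362.8845 184.3357]]
```

{"api": "move_arm", "payload": {"targets": "0 0 0 0 0 0;0 0 0 0 0 0;0 0 0 0 0 0;0 0 0 0 0 0;0 0 0.05 0 0 0;-0.01 0 0.08 0 0 0;-0.02 0 0.11 0 0 0;-0.02 0 0.14 0 0 0;-0.02 0 0.16 0 0 0;-0.02 0 0.16 0 0 0", "claw": -0.2}}

```text
time_s: 9.4
tcp_pos: [0.5156, -0.1897, 0.0942]
tool_rot: [2.285, 2.155, -0.002]
force: [-1.0, -0.4, -0.4]
finger_gap: 0.0512
```

{"api": "move_arm", "payload": {"targets": "0 0 0 0 0 0;0 0 0 0 0 0;0 0 0 0 0 0;0 0 0 0 0 0;0 0 0 0 0 0;0 0 0 0 0 0;0 0 0 0 0 0;0 0 0 0 0 0;0 0 0 0 0 0;0 0 0 0 0 0", "claw": 1}}

```text
time_s: 10.4
tcp_pos: [0.5168, -0.1902, 0.0958]
tool_rot: [2.284, 2.153, 0.001]
force: [-1.8, 0.9, 11.8]
finger_gap: -0.0002
```

```bash
python3 -c "
from h import *
print(r.get_obs())
crop('side',230,200,400,330,4.6,'f1.png')
crop('top',330,130,430,230,6,'f2.png')"
```

```text
{'time_s': 10.4, 'qpos': array([-0.1804,  0.4317,  0.5811,  1.9142, -0.302 ,  0.8797,  0.4938]), 'dq': array([-0.0003, -0.0011,  0.0013, -0.0019, -0.0006, -0.001 ,  0.0021]), 'joint_torque': array([  0.0076, -44.141 ,   6.7869, -21.5418,  -0.0751,  -0.5366,
         0.002 ]), 'tcp_pos': array([ 0.5168, -0.1902,  0.0958]), 'tool_rot': array([2.284 , 2.153 , 0.0013]), 'force': array([-1.776 ,  0.8921, 11.8109]), 'wrist_torque': array([0.1118, 0.2806, 0.0308]), 'finger_gap': -0.00021090959230909322}
```

View pics/f1.png

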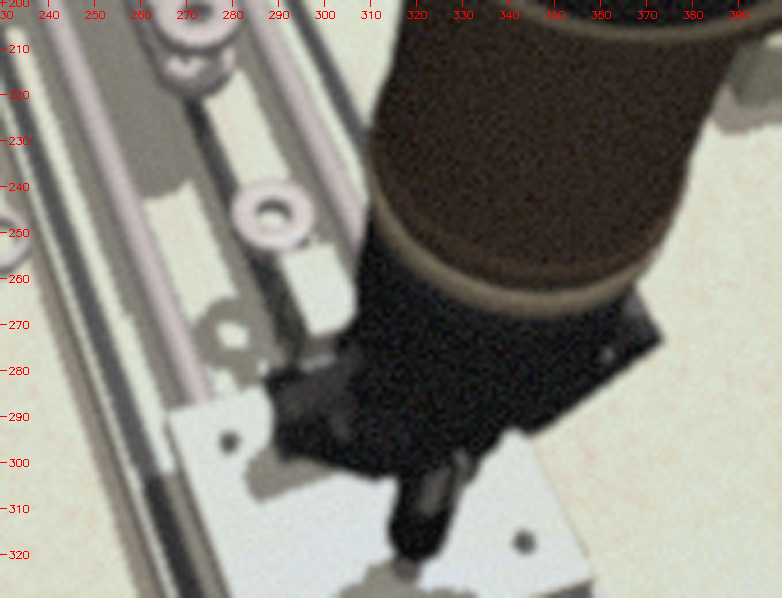

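View pics/f2.png

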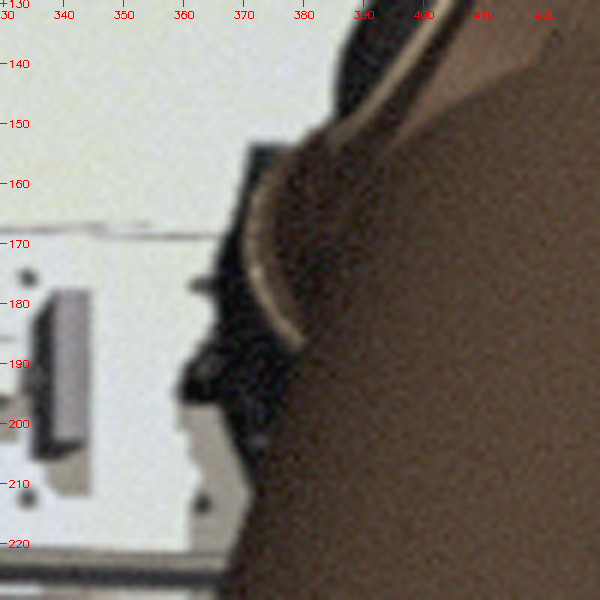

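The shut fingertips came to rest on the knob's top at a read z of 0.096 with 12 N. So the tips stand about 44 mm above where the reading suggests. I'll use that contact as the height reference.

{"api": "move_arm", "payload": {"targets": "0 0 -0.03 0 0 0;0 0 -0.03 0 0 0;0 0 -0.03 0 0 0;0 0 -0.03 0 0 0;0 0 0 0 0 0;0 0 0.05 0 0 0;0 0 0.1 0 0 0;0 0 0.15 0 0 0;0 0 0.2 0 0 0;0 0 0.23 0 0 0", "claw": -0.3}}

```text
time_s: 11.5
tcp_pos: [0.5165, -0.1902, 0.0721]
tool_rot: [2.285, 2.153, 0.001]
force: [-0.5, 0.1, 0.0]
finger_gap: 0.0557
```

```bash
python3 -c "
from h import *
print(r.get_obs())
crop('side',230,200,400,330,4.6,'g1.png')
crop('top',330,130,430,230,6,'g2.png')"
```

```text
{'time_s': 11.5, 'qpos': array([-0.1634,  0.4646,  0.5625,  1.9329, -0.3279,  0.8329,  0.5152]), 'dq': array([ 0.0204,  0.0375, -0.0225,  0.0172, -0.0319, -0.0578,  0.025 ]), 'joint_torque': array([ -0.1035, -51.0212,   8.2774, -23.2912,   0.0403,   0.0191,
        -0.0188]), 'tcp_pos': array([ 0.5165, -0.1902,  0.0721]), 'tool_rot': array([2.2845, 2.1533, 0.0005]), 'force': array([-0.4857,  0.1071,  0.0272]), 'wrist_torque': array([-0.0029, -0.0034, -0.0037]), 'finger_gap': 0.055681755707196835}
```

View pics/g1.png

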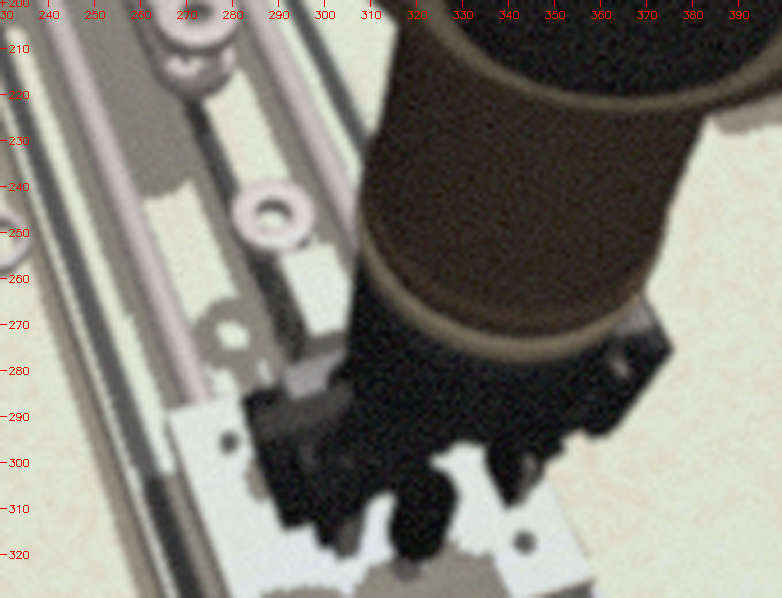

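View pics/g2.png

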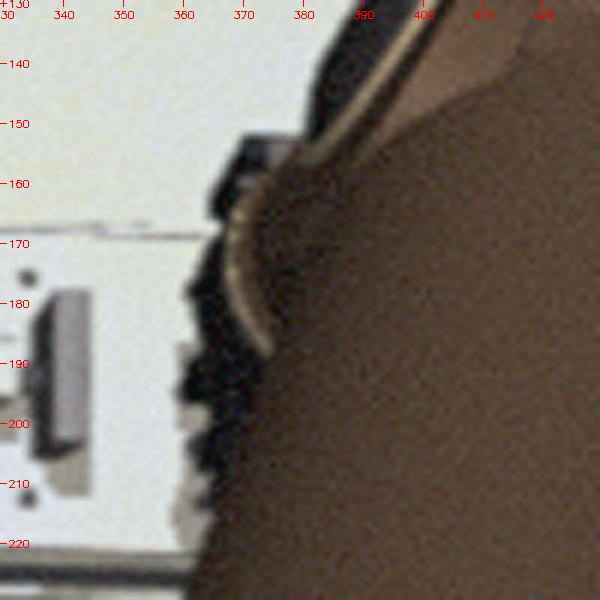

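{"api": "move_arm", "payload": {"targets": "0 0 0.05 0 0 0;0 0 0.08 0 0 0;0 0 0.08 0 0 0;0 0 0.08 0 0 0;0 0 0.08 0 0 0;0 0 0.08 0 0 0;0 0 0.08 0 0 0;0 0 0.08 0 0 0;0 0 0.08 0 0 0;0 0 0.08 0 0 0", "claw": 1}}

```text
time_s: 12.6
tcp_pos: [0.5164, -0.19, 0.0638]
tool_rot: [2.285, 2.154, -0.0]
force: [5.0, -1.1, -16.3]
finger_gap: 0.0204
```

```bash
python3 -c "
from h import *
plan(.522,-.095,.064,-3.1)
print(r.get_obs()['wrist_torque'])"
```

```text
t 12.6 q [-0.1576  0.4764  0.5556  1.9388 -0.3369  0.8168  0.5225] F [  5.0272  -1.102  -16.292 ] gap 0.020407070447870813 tcp [ 0.5164 -0.19    0.0638]
shift [ 0.952  -0.0005 -0.0032] turn [ 0.0004  0.0004 -0.0015]
[-0.2124 -1.041   0.0135]
```

```bash
python3 -c "
from h import *
a=cv2.imread('pics/top0.png');b=cv2.imread('pics/side0.png')
crop('top',245,170,320,210,10,'k1.png',im=a)
crop('side',252,190,312,260,8,'k2.png',im=b)"
```

```text
(no output)
```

View pics/k1.png

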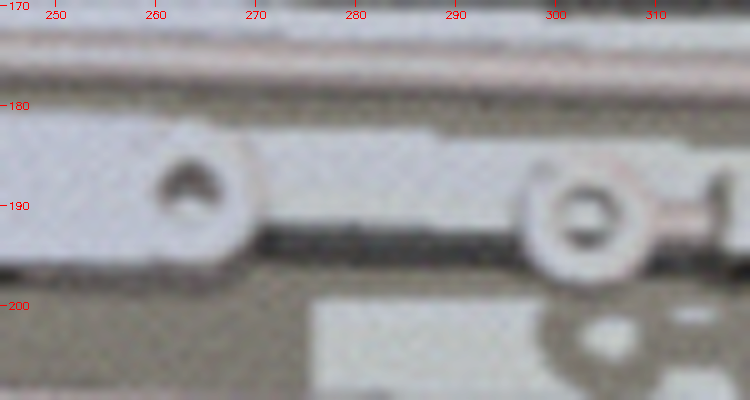

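View pics/k2.png

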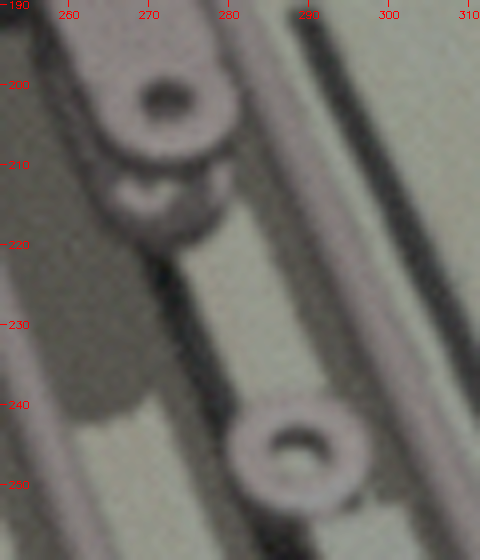

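```bash
python3 -c "
from h import *
for n,f,e in(('top',(263.4,188.4),(303.2,191.1)),('side',(272.25,202),(288.8,245.7))):
    a=atz(n,f,.111);b=atz(n,e,.096);print(n,a-b,np.linalg.norm(a-b))
P['side']['T']=P['side']['T'].copy()
"
```

```text
top [0.0048 0.0942] 0.09430061267385495
side [0.0045 0.0939] 0.0940099407075965
```

{"api": "move_arm", "payload": {"targets": "0.08 0 0 0 0 0;0.18 0 0 0 0 0;0.3 0 0 0 0 0;0.42 0 0 0 0 0;0.54 0 0 0 0 0;0.66 0 0 0 0 0;0.78 0 0 0 0 0;0.88 0 0 0 0 0;0.94 0 0 0 0 0;0.94 0 0 0 0 0"}}

```text
time_s: 13.6
tcp_pos: [0.5207, -0.0971, 0.0637]
tool_rot: [2.286, 2.153, -0.003]
force: [-1.4, -4.1, -6.6]
finger_gap: 0.0204
```

```bash
python3 -c "
from h import *
plan(.5215,-.0961,.064,-3.1)
crop('side',200,140,370,280,4.6,'m1.png')"
```

```text
t 13.6 q [-0.3392  0.4454  0.5562  1.9864 -0.3202  0.7963  0.3405] F [-1.4375 -4.1123 -6.6348] gap 0.020398423716168883 tcp [ 0.5207 -0.0971  0.0637]
shift [ 0.0108  0.0075 -0.0027] turn [-0.0002  0.0008 -0.0017]
```

View pics/m1.png

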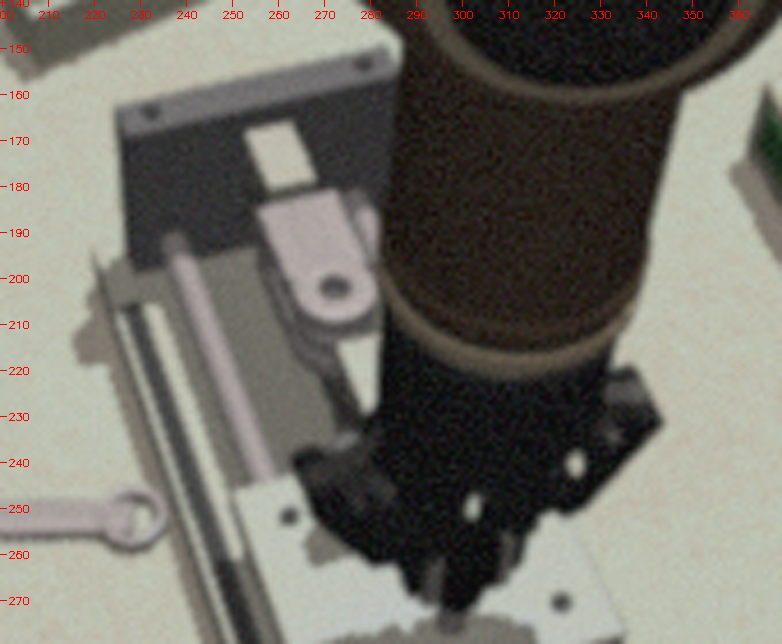

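{"api": "move_arm", "payload": {"targets": "0.01 0 0 0 0 0;0.02 0 0 0 0 0;0.02 0 0 0 0 0;0.02 0 0 0 0 0;0.02 0 0 0 0 0;0.02 0 0 0 0 0;0.02 0 0 0 0 0;0.02 0 0 0 0 0;0.02 0 0 0 0 0;0.02 0 0 0 0 0"}}

```text
time_s: 14.65
tcp_pos: [0.5207, -0.0969, 0.0638]
tool_rot: [2.286, 2.151, -0.005]
force: [1.6, -6.6, -10.3]
finger_gap: 0.0203
```

{"api": "move_arm", "payload": {"targets": "0.01 0 0 0 0 0;0.02 0 0 0 0 0;0.03 0 0 0 0 0;0.035 0 0 0 0 0;0.035 0 0 0 0 0;0.035 0 0 0 0 0;0.035 0 0 0 0 0;0.035 0 0 0 0 0;0.035 0 0 0 0 0;0.035 0 0 0 0 0"}}

```text
time_s: 15.65
tcp_pos: [0.5208, -0.0952, 0.0637]
tool_rot: [2.287, 2.148, -0.006]
force: [1.9, -7.5, -11.1]
finger_gap: 0.0202
```

{"api": "move_arm", "payload": {"targets": "0 0 0 0 0 0;0 0 0 0 0 0;0 0 0 0 0 0;0 0 -0.2 0 0 0;0 0 -0.4 0 0 0;0 0 -0.6 0 0 -0.04;0 0 -0.8 0 0 -0.08;0 0 -0.9 0 0 -0.12;0 0 -0.9 0 0 -0.16;0 0 -0.9 0 0 -0.2", "claw": -0.3}}

```text
time_s: 16.65
tcp_pos: [0.5214, -0.0942, 0.1548]
tool_rot: [1.503, 2.754, -0.006]
force: [-0.1, -0.5, -0.6]
finger_gap: 0.0551
```

```bash
python3 -c "
from h import *
crop('side',230,180,380,300,5,'n1.png')
plan(.4875,.3415,.10,70)"
```

```text
t 16.7 q [-0.3026  0.3004  0.4779  1.8992 -0.159   0.9778  0.8249] F [ 0.4183 -0.7911  0.3943] gap 0.055142327585266666 tcp [ 0.5212 -0.0942  0.1546]
shift [3.8342 2.1027 0.5231] turn [-0.001   0.0013 -0.2046]
```

View pics/n1.png

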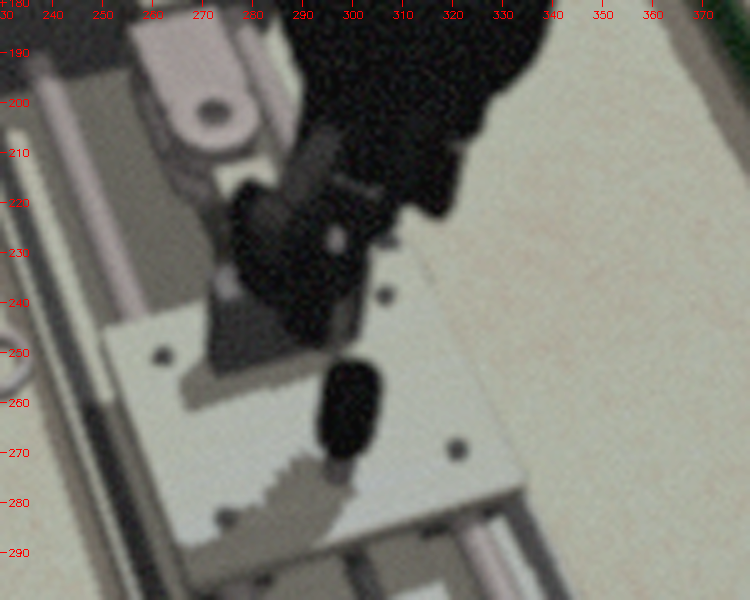

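{"api": "move_arm", "payload": {"targets": "0.1 0.05 0 0 0 0;0.2 0.1 0 0 0 0;0.3 0.16 0 0 0 0;0.4 0.22 0 0 0 0;0.5 0.28 0 0 0 0;0.6 0.33 0 0 0 0;0.7 0.38 0 0 0 0;0.8 0.44 0 0 0 0;0.9 0.5 0 0 0 0;1 0.55 0 0 0 0"}}

```text
time_s: 17.7
tcp_pos: [0.5125, 0.0206, 0.154]
tool_rot: [1.493, 2.76, -0.006]
force: [0.8, 0.3, 0.5]
finger_gap: 0.0553
```

{"api": "move_arm", "payload": {"targets": "0.1 0.05 0 0 0 0;0.2 0.1 0 0 0 0;0.3 0.16 0 0 0 0;0.4 0.22 0 0 0 0;0.5 0.28 0 0 0 0;0.6 0.33 0 0 0 0;0.7 0.38 0 0 0 0;0.8 0.44 0 0 0 0;0.9 0.5 0 0 0 0;1 0.55 0 0 0 0"}}

```text
time_s: 18.7
tcp_pos: [0.5038, 0.1354, 0.1534]
tool_rot: [1.493, 2.76, -0.006]
force: [-0.4, -0.1, 0.0]
finger_gap: 0.0559
```

{"api": "move_arm", "payload": {"targets": "0.1 0.05 0 0 0 0;0.2 0.1 0 0 0 0;0.3 0.16 0 0 0 0;0.4 0.22 0 0 0 0;0.5 0.28 0 0 0 0;0.6 0.33 0 0 0 0;0.7 0.38 0 0 0 0;0.8 0.44 0 0 0 0;0.9 0.5 0 0 0 0;1 0.55 0 0 0 0"}}

```text
time_s: 19.7
tcp_pos: [0.4952, 0.2503, 0.1528]
tool_rot: [1.493, 2.76, -0.006]
force: [-0.1, -0.2, 0.3]
finger_gap: 0.0553
```

```bash
python3 -c "
from h import *
plan(.4875,.3415,.07,70)"
```

```text
t 19.7 q [-0.8167  0.3365  0.3272  1.8324 -0.1208  0.9938  0.1386] F [-0.077  -0.2167  0.2907] gap 0.05534356697681633 tcp [0.4952 0.2503 0.1528]
shift [0.8095 0.4363 0.8231] turn [-0.001   0.0014 -0.2045]
```

{"api": "move_arm", "payload": {"targets": "0.1 0.05 0 0 0 -0.02;0.2 0.1 0.1 0 0 -0.04;0.3 0.16 0.2 0 0 -0.06;0.4 0.22 0.3 0 0 -0.09;0.5 0.27 0.4 0 0 -0.12;0.6 0.32 0.5 0 0 -0.15;0.7 0.38 0.6 0 0 -0.18;0.8 0.43 0.7 0 0 -0.2;0.81 0.44 0.8 0 0 -0.2;0.81 0.44 0.82 0 0 -0.2"}}

```text
time_s: 20.7
tcp_pos: [0.487, 0.3414, 0.0689]
tool_rot: [0.57, 3.088, -0.01]
force: [0.2, 0.2, -0.5]
finger_gap: 0.056
```

```bash
python3 -c "
from h import *
plan(.4875,.3415,.07,70)
crop('side',160,50,310,170,5,'p1.png')
crop('top',100,130,220,230,6,'p2.png')"
```

```text
t 20.7 q [-0.8054  0.493   0.1476  1.7997 -0.0854  0.8594  0.5869] F [ 0.1713  0.2141 -0.4533] gap 0.056033502057412525 tcp [0.487  0.3414 0.0689]
shift [-0.0038  0.0026 -0.0113] turn [-0.002   0.0007 -0.005 ]
```

View pics/p1.png

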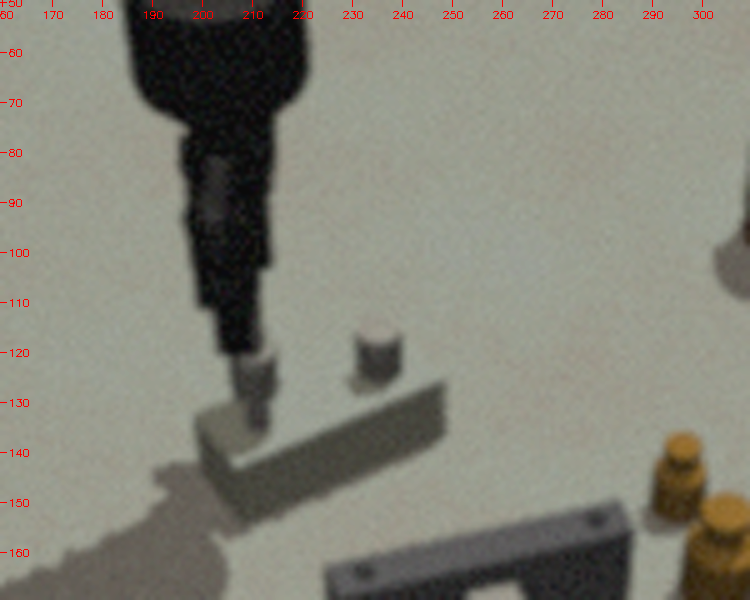

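View pics/p2.png

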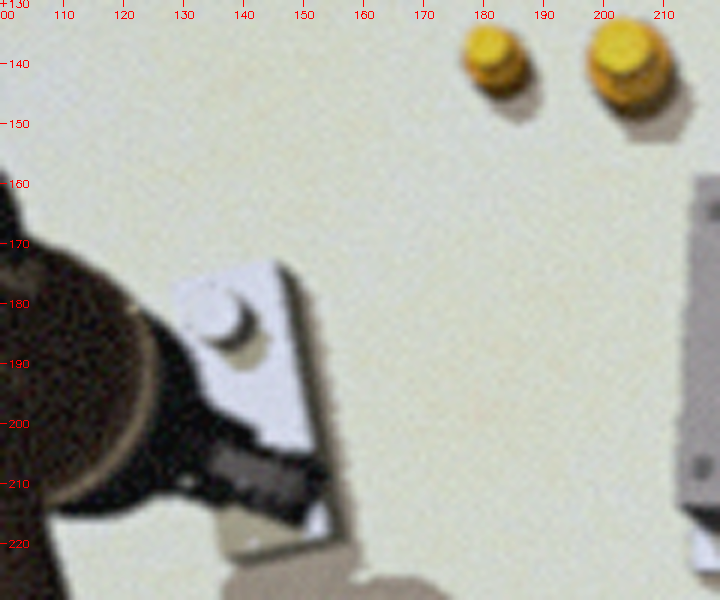

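{"api": "move_arm", "payload": {"targets": "-0.01 0 0.06 0 0 0;-0.015 0 0.12 0 0 0;-0.015 0 0.18 0 0 0;-0.015 0 0.24 0 0 0;-0.015 0 0.3 0 0 0;-0.015 0 0.36 0 0 0;-0.015 0 0.42 0 0 0;-0.015 0 0.48 0 0 0;-0.015 0 0.51 0 0 0;-0.015 0 0.51 0 0 0"}}

```text
time_s: 21.8
tcp_pos: [0.489, 0.3398, 0.0183]
tool_rot: [0.571, 3.088, -0.01]
force: [-0.6, 0.6, -0.0]
finger_gap: 0.0555
```

```bash
python3 -c "
from h import *
plan(.4875,.3415,.07,70)
crop('side',160,50,310,170,5,'q1.png')
crop('top',100,130,220,230,6,'q2.png')"
```

```text
t 21.8 q [-0.7927  0.5617  0.1368  1.8298 -0.0976  0.7607  0.5997] F [-0.592   0.5797 -0.0296] gap 0.0555399309071251 tcp [0.489  0.3398 0.0183]
shift [ 0.0184  0.0075 -0.5168] turn [-0.002   0.0008 -0.0052]
```

View pics/q1.png

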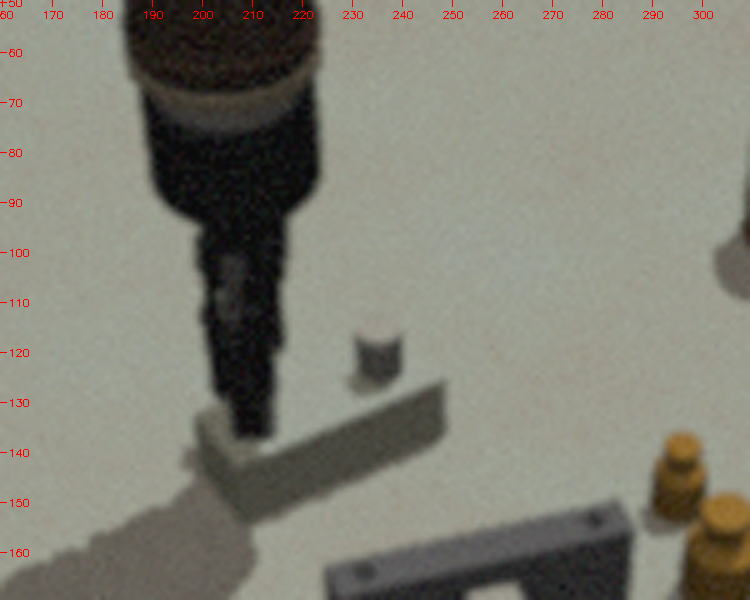

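View pics/q2.png

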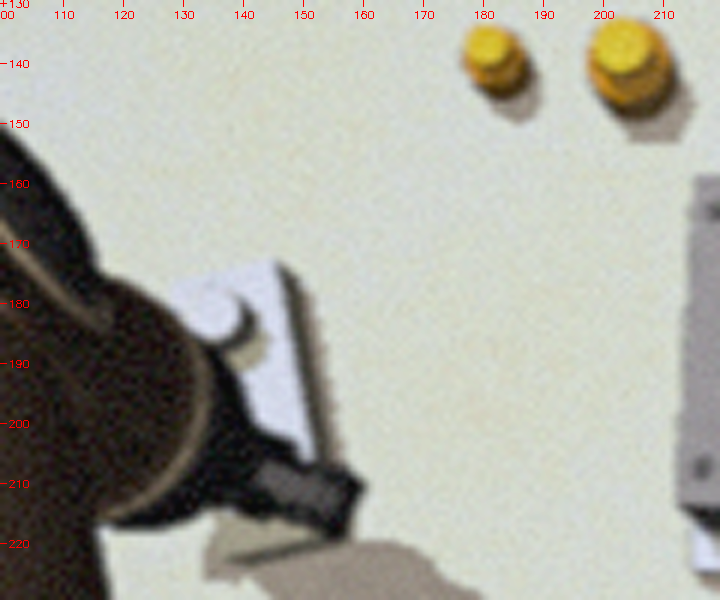

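{"api": "move_arm", "payload": {"targets": "0 0 0 0 0 0;0 0 0 0 0 0;0 0 0 0 0 0;0 0 0 0 0 0;0 0 0 0 0 0;0 0 0 0 0 0;0 0 0 0 0 0;0 0 0 0 0 0;0 0 0 0 0 0;0 0 0 0 0 0", "claw": 1}}

```text
time_s: 22.9
tcp_pos: [0.4898, 0.3407, 0.0194]
tool_rot: [0.57, 3.086, -0.007]
force: [0.3, 2.9, 6.1]
finger_gap: 0.0214
```

{"api": "move_arm", "payload": {"targets": "0 0 -0.06 0 0 0;0 0 -0.15 0 0 0;0 0 -0.25 0 0 0;0 0 -0.37 0 0 0;0 0 -0.5 0 0 0;0 0 -0.62 0 0 0;0 0 -0.74 0 0 0;0 0 -0.86 0 0 0;0 0 -0.95 0 0 0;0 0 -1 0 0 0"}}

```text
time_s: 23.9
tcp_pos: [0.4899, 0.3414, 0.1206]
tool_rot: [0.57, 3.086, -0.006]
force: [0.1, 0.8, -0.1]
finger_gap: 0.0212
```

```bash
python3 -c "
from h import *
plan(.529,.046,.16,70)
crop('side',140,0,290,140,4.2,'s1.png')
"
```

```text
t 23.9 q [-0.8113  0.433   0.1582  1.7542 -0.0745  0.9609  0.5806] F [ 0.073  0.808 -0.122] gap 0.021207456480584114 tcp [0.4899 0.3414 0.1206]
shift [-1.4228 -2.6203 -0.3802] turn [-0.001   0.0013 -0.0052]
```

View pics/s1.png

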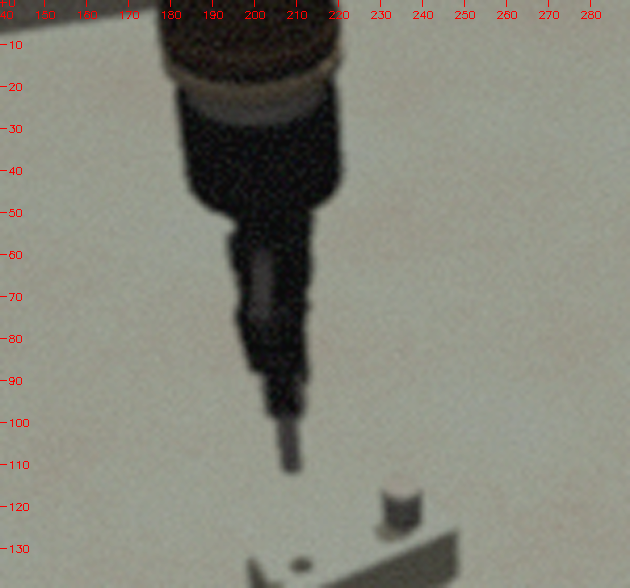

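{"api": "move_arm", "payload": {"targets": "0 0 -0.1 0 0 0;-0.05 -0.09 -0.2 0 0 0;-0.1 -0.18 -0.3 0 0 0;-0.15 -0.28 -0.36 0 0 0;-0.2 -0.38 -0.4 0 0 0;-0.26 -0.48 -0.4 0 0 0;-0.32 -0.58 -0.4 0 0 0;-0.38 -0.7 -0.4 0 0 0;-0.44 -0.82 -0.4 0 0 0;-0.5 -0.92 -0.4 0 0 0"}}

```text
time_s: 24.95
tcp_pos: [0.5037, 0.2364, 0.1612]
tool_rot: [0.571, 3.086, -0.006]
force: [0.9, -0.5, -1.3]
finger_gap: 0.0212
```

{"api": "move_arm", "payload": {"targets": "-0.05 -0.1 0 0 0 0;-0.1 -0.2 0 0 0 0;-0.15 -0.3 0 0 0 0;-0.2 -0.4 0 0 0 0;-0.25 -0.5 0 0 0 0;-0.3 -0.6 0 0 0 0;-0.35 -0.7 0 0 0 0;-0.4 -0.8 0 0 0 0;-0.46 -0.88 0 0 0 0;-0.5 -0.92 0 0 0 0"}}

```text
time_s: 25.95
tcp_pos: [0.5178, 0.1313, 0.1618]
tool_rot: [0.572, 3.085, -0.006]
force: [0.3, -0.6, -0.0]
finger_gap: 0.0209
```

```bash
python3 -c "
from h import *
plan(.529,.046,.145,70)
"
```

```text
t 25.95 q [-0.5394  0.2857  0.2413  1.8684 -0.0741  0.9951  0.9366] F [ 0.3171 -0.6307 -0.0075] gap 0.020933402680008227 tcp [0.5178 0.1313 0.1618]
shift [-0.4096 -0.7558  0.1718] turn [-0.001   0.0014 -0.0057]
```

{"api": "move_arm", "payload": {"targets": "-0.05 -0.09 0 0 0 0;-0.1 -0.18 0 0 0 0;-0.16 -0.3 0 0 0 0;-0.22 -0.41 0 0 0 0;-0.28 -0.52 0 0 0 0;-0.34 -0.63 0.05 0 0 0;-0.39 -0.72 0.12 0 0 0;-0.41 -0.755 0.2 0 0 0;-0.41 -0.755 0.28 0 0 0;-0.41 -0.755 0.3 0 0 0"}}

```text
time_s: 26.95
tcp_pos: [0.5282, 0.0464, 0.1307]
tool_rot: [0.572, 3.087, -0.007]
force: [-0.8, 0.6, -0.5]
finger_gap: 0.021
```

```bash
python3 -c "
from h import *
plan(.529,.046,.132,70)
o=r.get_obs()['tcp_pos']
crop('side',230,140,310,240,6.0,'u1.png',pts=[[o[0],o[1],.1226],[o[0],o[1],.111]])
crop('top',210,140,310,220,7,'u2.png',pts=[[o[0],o[1],.1226],[o[0],o[1],.111]])
"
```

```text
t 26.95 q [-0.4043  0.3177  0.2748  1.9121 -0.1002  0.9253  1.122 ] F [-0.7815  0.6408 -0.5088] gap 0.02100068433415282 tcp [0.5282 0.0464 0.1307]
shift [-0.0086 -0.0005 -0.0131] turn [-0.0013  0.0008 -0.0056]
```

View pics/u1.png

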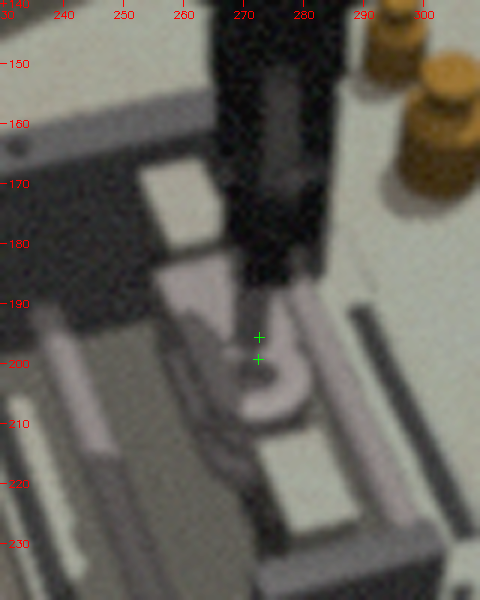

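View pics/u2.png

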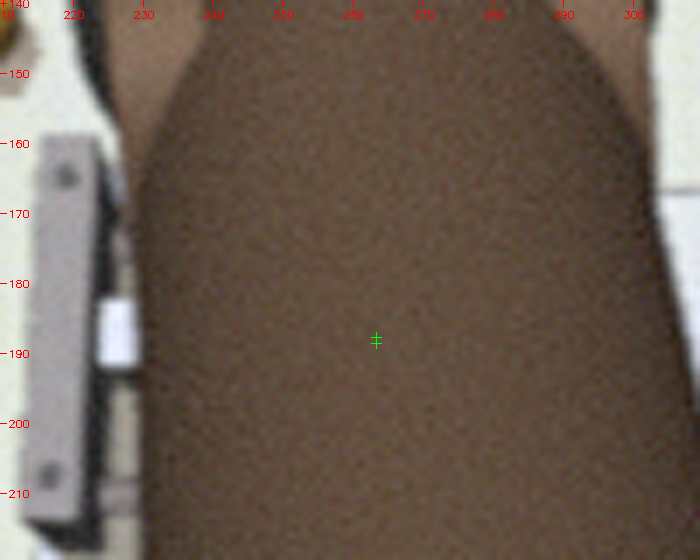

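{"api": "move_arm", "payload": {"targets": "0 0 0.02 0 0 0;0 0 0.04 0 0 0;0 0 0.06 0 0 0;0 0 0.08 0 0 0;0 0 0.09 0 0 0;0 0 0.1 0 0 0;0 0 0.11 0 0 0;0 0 0.12 0 0 0;0 0 0.13 0 0 0;0 0 0.13 0 0 0"}}

```text
time_s: 28.05
tcp_pos: [0.5295, 0.0464, 0.1201]
tool_rot: [0.571, 3.085, -0.005]
force: [-3.3, 0.3, 12.8]
finger_gap: 0.021
```

```bash
python3 -c "
from h import *
o=r.get_obs();print(o['tcp_pos'],o['force'],o['wrist_torque'])
crop('side',245,165,305,225,10,'v1.png')
"
```

```text
[0.5295 0.0464 0.1201] [-3.317   0.2508 12.8075] [-0.2129  0.8869  0.0217]
```

View pics/v1.png

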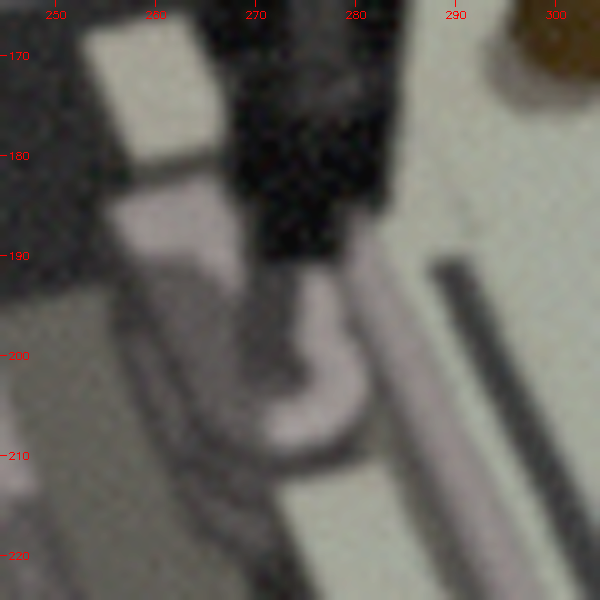

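{"api": "move_arm", "payload": {"targets": "-0.002 0 0.03 0 0 0;-0.005 0 0.03 0 0 0;-0.008 0 0.03 0 0 0;-0.011 0 0.03 0 0 0;-0.014 0 0.03 0 0 0;-0.017 0 0.03 0 0 0;-0.02 0 0.03 0 0 0;-0.023 0 0.03 0 0 0;-0.026 0 0.03 0 0 0;-0.026 0 0.03 0 0 0"}}

```text
time_s: 29.1
tcp_pos: [0.5322, 0.0461, 0.1196]
tool_rot: [0.571, 3.084, -0.002]
force: [-8.2, 1.2, 23.6]
finger_gap: 0.0212
```

```bash
python3 -c "
from h import *
o=r.get_obs();print(o['tcp_pos'],o['force'],o['wrist_torque'])
crop('side',245,165,305,225,10,'w1.png')
"
```

```text
[0.5322 0.0461 0.1196] [-8.2077  1.2119 23.6257] [0.2875 2.3078 0.0515]
```

View pics/w1.png

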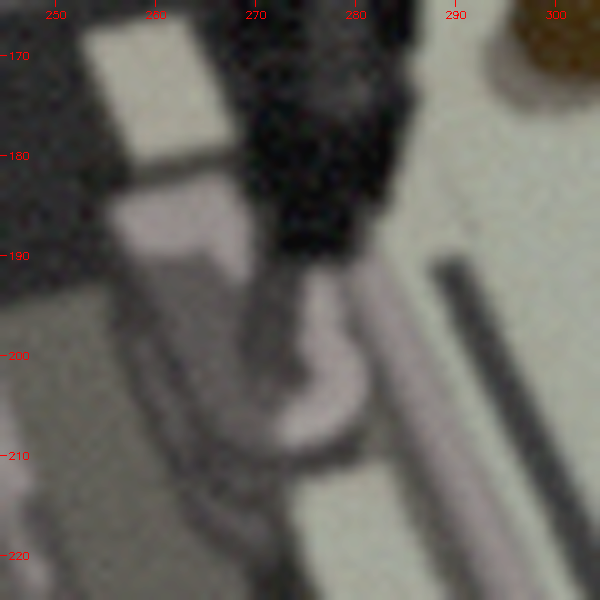

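{"api": "move_arm", "payload": {"targets": "0 0 -0.03 0 0 0;0 0 -0.05 0 0 0;0 0 -0.05 0 0 0;0 0 -0.05 0 0 0;0 0 -0.05 0 0 0;0 0 -0.05 0 0 0;0 0 -0.05 0 0 0;0 0 -0.05 0 0 0;0 0 -0.05 0 0 0;0 0 -0.05 0 0 0"}}

```text
time_s: 30.15
tcp_pos: [0.5322, 0.0461, 0.1246]
tool_rot: [0.571, 3.084, -0.002]
force: [-0.6, -0.9, -0.2]
finger_gap: 0.0212
```

```bash
python3 -c "
from h import *
o=r.get_obs();print(o['tcp_pos'],o['force'],o['wrist_torque'])
crop('side',245,165,305,225,10,'x1.png')
"
```

```text
[0.5322 0.0461 0.1246] [-0.6286 -0.9044 -0.1717] [-0.0288  0.0311  0.0169]
```

View pics/x1.png

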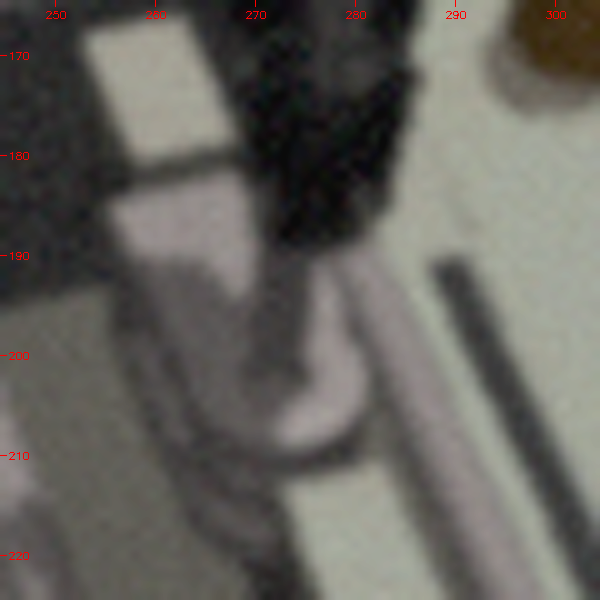

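```bash
python3 -c "
import cv2,numpy as np
L=[]
for f in('side0','raw_v1','raw_x1'):
    a=cv2.imread('pics/'+f+'.png')[185:215,258:288]
    a=cv2.resize(a,None,fx=8.6,fy=8.6,interpolation=cv2.INTER_CUBIC); L.append(cv2.convertScaleAbs(a,alpha=1.9,beta=-40))
k=np.hstack(L)
for i in range(3):
    # hole center mark
    p=(int((272.25-258+.5)*8.6)+258*i,int((202-185+.5)*8.6)); cv2.ellipse(k,p,(int(3*8.6),int(2.4*8.6)),0,0,360,(0,255,0),1)
cv2.imwrite('pics/y1.png',k)
"
```

View pics/y1.png

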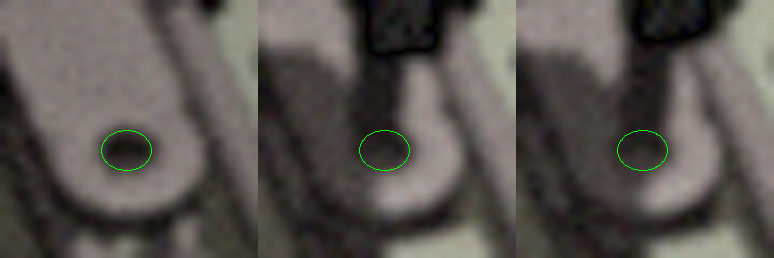

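```bash
python3 -c "
import cv2,numpy as np
for f in('side0','raw_v1','raw_x1'):
    a=cv2.imread('pics/'+f+'.png').astype(int).sum(2)//3
    print(f,'cols 266..279'); 
    for y in range(192,212): print(y,a[y,264:281])
"
```

```text
side0 cols 266..279
192 [86 85 85 84 86 83 86 87 85 85 88 88 83 74 62 66 75]
193 [84 82 87 82 85 85 85 86 85 83 88 88 86 82 69 61 68]
194 [85 83 86 85 86 87 84 86 85 86 87 88 90 85 76 60 65]
195 [87 86 86 83 84 80 85 87 82 85 87 88 87 87 78 64 61]
196 [84 86 86 85 85 85 84 86 87 85 86 83 87 88 80 64 57]
197 [88 84 88 87 86 86 87 88 87 86 84 88 88 86 79 61 51]
198 [83 88 89 86 90 89 88 87 86 87 90 87 84 83 82 69 54]
199 [86 87 87 91 89 88 84 76 70 75 77 84 86 85 86 79 68]
200 [80 84 88 90 89 80 66 54 47 52 60 70 79 84 86 86 75]
201 [76 84 86 89 84 67 48 36 34 37 42 52 69 84 86 87 83]
202 [75 85 90 86 83 65 40 30 34 33 34 46 67 82 88 89 87]
203 [70 86 86 88 81 70 48 43 43 45 45 52 72 84 89 89 89]
204 [65 82 88 88 85 82 63 51 56 55 60 71 78 87 89 88 85]
205 [55 75 84 86 87 87 75 70 74 73 77 84 88 91 91 88 79]
206 [41 59 77 84 90 89 85 83 85 88 89 89 87 92 91 83 64]
207 [32 45 61 77 83 88 91 93 91 89 93 93 92 92 83 63 47]
208 [35 33 43 58 66 77 85 93 92 92 91 86 81 74 60 47 37]
209 [41 35 36 40 48 53 65 75 69 72 68 67 56 48 45 43 43]
210 [45 44 39 32 35 37 42 46 49 48 46 37 38 32 51 60 6
[... 1919 characters left out ...]
1 98 97 93]
202 [ 53  52  57  56  53  44  39  40  45  42  39  50  75  91  98 100  96]
203 [ 54  53  56  57  55  48  47  48  50  48  49  58  79  94  98 100  97]
204 [ 50  53  58  56  58  50  50  50  53  54  63  78  87  97  99 100  96]
205 [ 41  54  55  55  56  58  51  52  54  68  80  92  98  99 100  98  89]
206 [ 40  45  53  56  58  57  53  55  63  78  95 102 102 106 103  92  73]
207 [ 36  40  48  52  57  58  58  61  72  89 100 106 103 100  91  78  54]
208 [ 40  33  37  42  49  54  56  59  72  89 100  97  91  85  70  51  42]
209 [36 36 38 43 41 47 48 52 58 72 77 73 66 54 40 35 41]
210 [39 38 38 36 36 38 41 44 47 49 50 49 42 33 38 34 47]
211 [36 32 39 42 40 43 39 39 39 39 41 37 41 43 48 54 63]
```

```bash
python3 -c "
from h import *
a=cv2.imread('pics/raw_u1.png').astype(int).sum(2)//3
for y in range(188,208): print(y,a[y,264:281])
print(proj('side',[.5282,.0464,.1213]),proj('side',[.5282,.0424,.1213]))
# same for pin just lifted over block
a=cv2.imread('pics/raw_s1.png').astype(int).sum(2)//3
for y in range(104,116): print(y,a[y,200:219])
print(proj('side',[.4899,.3414,.1206-.0094]),proj('side',[.4899,.3314,.1206-.0094]))
"
```

```text
188 [94 93 95 94 77 53 36 27 34 28 36 44 53 55 65 83 91]
189 [97 93 95 93 79 50 31 38 33 39 41 61 69 66 73 85 91]
190 [95 93 94 95 77 48 40 37 35 33 48 70 80 71 71 80 90]
191 [95 91 94 92 78 49 39 38 35 38 51 79 88 78 65 75 90]
192 [86 93 94 94 78 52 38 34 38 39 56 78 92 84 69 70 83]
193 [75 88 93 92 76 49 38 36 32 40 59 84 95 93 81 68 75]
194 [65 76 84 91 77 46 34 37 34 40 60 84 96 96 85 68 72]
195 [55 59 77 85 73 44 34 35 33 41 60 85 95 96 87 76 65]
196 [55 57 63 75 59 44 38 33 36 40 60 85 97 97 89 73 65]
197 [54 57 54 59 60 53 42 39 37 49 69 91 98 95 88 69 56]
198 [55 56 57 70 76 69 56 48 50 69 84 94 96 96 92 76 61]
199 [53 55 58 67 71 67 59 51 56 72 88 95 94 96 96 89 74]
200 [57 54 54 59 59 57 45 42 46 54 66 78 89 97 97 95 87]
201 [54 54 57 58 52 49 38 38 41 43 47 60 79 94 96 98 92]
202 [54 56 55 56 51 47 36 39 39 36 45 49 73 92 99 98 96]
203 [ 48  53  56  57  53  48  46  48  48  48  44  59  80  91  98 100  97]
204 [ 43  53  54  58  56  53  46  55  56  59  64  78  90  97 100 103  94]
205 [ 42  52  54  57  55  58  60  70  79  83  84  92  96 101 101  97  88]
206 [ 41  45  51  56  5
[... 508 characters left out ...]
9 100 101  97  99  95  75  44  33  34  37  68  89  99  98 100 101 101
 101]
109 [ 99 100 100  99  99  96  78  44  32  28  37  63  85  97 100 101  98  99
 102]
110 [101  97 100 100 101  99  80  51  32  35  41  61  85 100  98 103 100 100
 100]
111 [100 100 100  99  99  98  85  60  37  36  43  63  88  99 100 102 100 102
 101]
112 [ 98  99  97  99 100 102  95  79  64  58  66  79  94  99  98 100 100 100
 101]
113 [ 98 101 101  99 100 100  99  95  90  88  89  94  98  98 101 100 103 102
 100]
114 [100 100 101 102  97  99  99  99 100  97  98 101  98 100 100  97  99 102
 101]
115 [100 101  99 101 100 100 102  99 100  99 101  99 101 101 100  99 101 100
 101]
[[210.2166 110.6635]] [[211.4526 113.3099]]
```

The side view shows the held pin's nose about 6 mm too far toward +y, compared at the known contact height. I'll shift it, straighten the slight tilt and probe again.

{"api": "move_arm", "payload": {"targets": "0.003 -0.015 0 0 -0.002 0;0.006 -0.03 0 0 -0.004 0;0.009 -0.05 0 0 -0.006 0;0.013 -0.069 0 0 -0.008 0;0.013 -0.069 0.02 0 -0.008 0;0.013 -0.069 0.03 0 -0.008 0;0.013 -0.069 0.045 0 -0.008 0;0.013 -0.069 0.06 0 -0.008 0;0.013 -0.069 0.07 0 -0.008 0;0.013 -0.069 0.07 0 -0.008 0"}}

```text
time_s: 31.2
tcp_pos: [0.5291, 0.0407, 0.1176]
tool_rot: [0.566, 3.059, -0.008]
force: [2.2, 1.3, 0.7]
finger_gap: 0.0212
```

```bash
python3 -c "
from h import *
o=r.get_obs();print(o['tcp_pos'],o['force'],o['wrist_torque'])
crop('side',245,165,305,225,10,'z1.png')
a=cv2.imread('pics/raw_z1.png').astype(int).sum(2)//3
for y in range(190,208): print(y,a[y,264:281])
"
```

```text
[0.5291 0.0407 0.1176] [2.2005 1.3223 0.6925] [ 0.4478 -0.5243  0.0135]
190 [94 93 96 90 74 46 30 17  9  3  7  7  4  5 18 31 53]
191 [94 94 94 92 78 51 27 21  2  4  5  8  4  9 24 41 61]
192 [86 92 98 94 83 54 31 22  9  5  3 10  0  9 14 34 59]
193 [75 90 90 95 85 60 31  9  8  7  1  0 10 15 19 38 58]
194 [63 74 84 93 89 68 40 22 17 10 13 21 28 38 43 48 61]
195 [55 60 70 82 88 76 48 28 27 25 24 44 64 77 73 66 67]
196 [53 56 58 69 73 66 47 36 35 35 38 55 79 94 87 72 63]
197 [58 52 55 55 57 53 40 37 39 35 38 56 82 95 91 70 61]
198 [58 54 54 54 57 45 38 34 37 34 42 62 86 96 94 77 59]
199 [56 55 59 55 55 48 35 37 37 37 41 60 84 95 97 90 75]
200 [53 52 55 57 57 47 35 34 34 35 37 57 81 95 99 95 87]
201 [53 56 56 55 53 46 32 37 39 35 36 50 77 94 97 99 92]
202 [54 53 57 57 50 44 35 34 36 37 37 47 75 92 96 98 99]
203 [ 51  54  58  57  52  43  33  38  37  37  38  58  80  94  97 102  99]
204 [ 48  54  56  54  54  53  45  41  39  42  56  72  91  98  97 102  97]
205 [ 41  52  55  56  55  55  53  46  56  66  82  90  95  99 100  98  89]
206 [ 39  44  52  55  57  57  57  58  71  88  96 100 102 104 101  93  74]
207 [ 35  40  47  54  56  55  60  63  78  98 104 103 101 102  90  73  57]
```

View pics/z1.png

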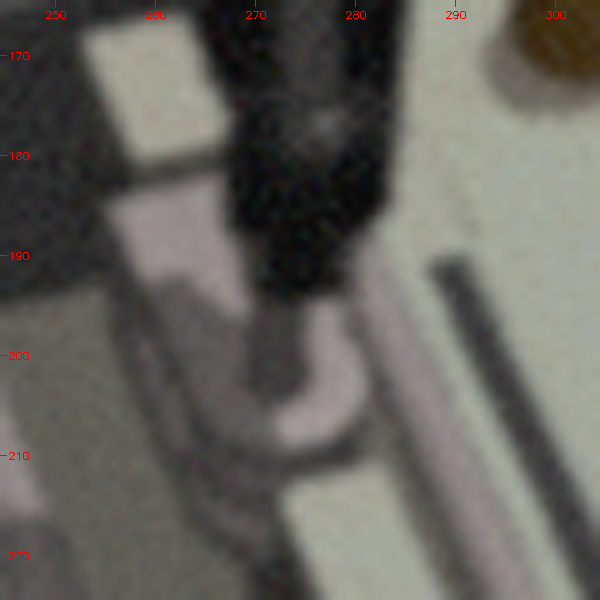

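The pin is about 3 mm into the upper ear with almost no load. I'll continue down gently.

{"api": "move_arm", "payload": {"targets": "-0.005 0.003 0.02 0 0 0;-0.005 0.003 0.04 0 0 0;-0.005 0.003 0.06 0 0 0;-0.005 0.003 0.08 0 0 0;-0.005 0.003 0.1 0 0 0;-0.005 0.003 0.12 0 0 0;-0.005 0.003 0.13 0 0 0;-0.005 0.003 0.14 0 0 0;-0.005 0.003 0.15 0 0 0;-0.005 0.003 0.15 0 0 0"}}

```text
time_s: 32.25
tcp_pos: [0.53, 0.0408, 0.1025]
tool_rot: [0.566, 3.059, -0.008]
force: [0.5, 2.7, -1.2]
finger_gap: 0.0212
```

{"api": "move_arm", "payload": {"targets": "0 0.004 0.02 0 0 0;0 0.004 0.04 0 0 0;0 0.004 0.06 0 0 0;0 0.004 0.08 0 0 0;0 0.004 0.1 0 0 0;0 0.004 0.11 0 0 0;0 0.004 0.12 0 0 0;0 0.004 0.13 0 0 0;0 0.004 0.14 0 0 0;0 0.004 0.15 0 0 0"}}

```text
time_s: 33.25
tcp_pos: [0.5306, 0.0411, 0.0875]
tool_rot: [0.566, 3.059, -0.008]
force: [-0.8, 3.3, 1.8]
finger_gap: 0.0213
```

{"api": "move_arm", "payload": {"targets": "0 0.004 0.02 0 0 0;0 0.005 0.04 0 0 0;0 0.005 0.06 0 0 0;0 0.005 0.08 0 0 0;0 0.005 0.1 0 0 0;0 0.005 0.11 0 0 0;0 0.005 0.12 0 0 0;0 0.005 0.13 0 0 0;0 0.005 0.14 0 0 0;0 0.005 0.15 0 0 0"}}

```text
time_s: 34.25
tcp_pos: [0.5311, 0.0415, 0.0724]
tool_rot: [0.566, 3.059, -0.008]
force: [-2.1, 1.7, 0.8]
finger_gap: 0.0212
```

{"api": "move_arm", "payload": {"targets": "0 0 0 0 0 0;0 0 0 0 0 0;0 0 0 0 0 0;0 0 0 0 0 0;0 0 0 0 0 0;0 0 0 0 0 0;0 0 -0.1 0 0 0;0 0 -0.25 0 0 0;0 0 -0.4 0 0 0;0 0 -0.5 0 0 0", "claw": -0.3}}

```text
time_s: 35.25
tcp_pos: [0.5298, 0.0416, 0.1238]
tool_rot: [0.566, 3.059, -0.008]
force: [0.1, -0.5, 0.6]
finger_gap: 0.0554
```

```bash
python3 -c "
from h import *
o=r.get_obs();print(o['tcp_pos'],o['force'],o['finger_gap'])
crop('side',240,150,320,240,6.6,'A1.png')
"
```

```text
[0.5298 0.0416 0.1238] [ 0.1292 -0.539   0.5756] 0.05543099689704558
```

View pics/A1.png

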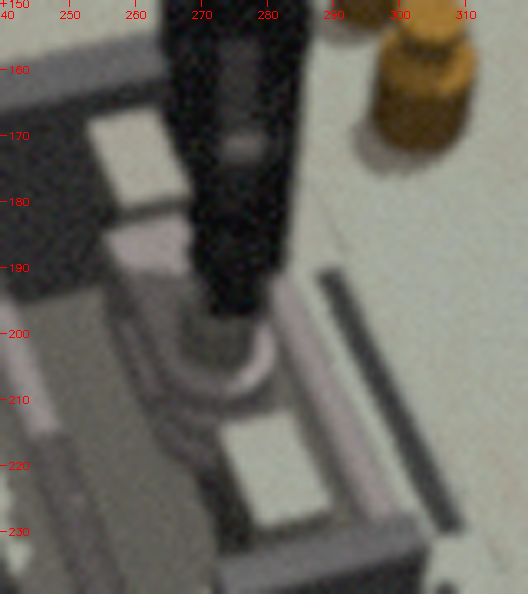

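{"api": "move_arm", "payload": {"targets": "0 0 -0.1 0 0 0;0 0 -0.25 0 0 0;0 0 -0.4 0 0 0;0 0.1 -0.5 0 0 0;0 0.25 -0.6 0 0 0;0 0.4 -0.7 0 0 0;0 0.55 -0.7 0 0 0;0 0.7 -0.7 0 0 0;0 0.85 -0.7 0 0 0;0 1 -0.7 0 0 0"}}

```text
time_s: 36.3
tcp_pos: [0.5643, 0.1372, 0.1944]
tool_rot: [0.566, 3.058, -0.007]
force: [-0.0, 0.4, -0.6]
finger_gap: 0.0557
```

{"api": "move_arm", "payload": {"targets": "0 0.1 0 0 0 0;0 0.2 0 0 0 0;0 0.3 0 0 0 0;0 0.4 0 0 0 0;0 0.5 0 0 0 0;0 0.6 0 0 0 0;0 0.7 0 0 0 0;0 0.8 0 0 0 0;0 0.9 0 0 0 0;0 1 0 0 0 0"}}

```text
time_s: 37.3
tcp_pos: [0.6003, 0.2314, 0.1945]
tool_rot: [0.566, 3.058, -0.007]
force: [-0.1, 0.0, 0.2]
finger_gap: 0.0553
```

```bash
python3 -c "
from h import *
o=r.get_obs();print(o['time_s'],o['tcp_pos'],o['force'],o['finger_gap'])
crop('side',220,140,340,280,4.2,'B1.png')
crop('top',200,140,350,240,5,'B2.png')
a=cv2.imread('pics/raw_B1.png').astype(int).sum(2)//3
for y in range(182,212): print(y,a[y,262:284])
"
```

```text
37.3 [0.6003 0.2314 0.1945] [-0.1398  0.0471  0.2103] 0.05529402446719078
182 [37 47 49 54 60 64 74 73 79 82 83 68 44 44 45 49 44 35 27 26 24 32]
183 [60 66 71 78 78 83 86 90 89 91 86 74 54 44 48 49 51 39 32 22 20 38]
184 [78 79 85 86 87 90 89 89 91 90 90 78 59 51 50 52 50 51 45 26 13 32]
185 [89 87 87 88 87 88 87 92 91 91 90 84 72 53 51 51 63 71 60 40 28 43]
186 [85 85 89 90 90 92 91 89 89 92 91 89 80 62 57 63 75 82 77 59 47 64]
187 [87 89 85 86 89 87 86 88 91 91 90 91 85 68 58 68 80 87 84 75 71 86]
188 [90 88 90 87 91 89 89 87 91 92 92 92 88 77 63 66 74 86 87 82 83 94]
189 [89 89 86 88 87 86 90 90 92 93 93 94 95 88 75 65 69 82 87 86 83 93]
190 [ 89  90  89  88  89  90  88  94  97  97  95 100  97  97  89  79  74  76
  84  86  84  90]
191 [ 90  88  90  89  86  85  89  97  99 100 101 101 100  99  98  92  81  75
  80  86  85  87]
192 [ 90  91  89  89  90  89  94  97  99 103 102 100 101 100 103  99  90  78
  76  81  88  85]
193 [ 91  90  89  89  87  90  96 101 100 101 100 100 102 102 103  99  94  79
  77  80  85  86]
194 [ 91  92  90  89  85  81  90  99 102 101 102 101 102 102 102 100  
[... 594 characters left out ...]
 36 30 27 30 30 31 34 29 31 33 33 57 82 90 75 53 56]
203 [42 51 63 63 51 40 34 31 28 33 36 32 31 35 31 37 65 87 91 79 50 49]
204 [45 45 49 52 52 48 35 33 28 31 34 29 29 29 30 46 72 91 88 75 51 48]
205 [46 41 34 49 51 50 43 43 36 34 33 32 33 33 48 65 84 90 83 62 51 48]
206 [44 43 40 44 48 50 51 49 47 43 43 41 43 49 67 85 91 84 68 55 55 50]
207 [48 45 35 33 44 49 50 53 50 51 47 52 54 59 78 88 87 70 50 49 52 52]
208 [48 45 35 33 37 44 48 49 53 51 52 58 65 71 75 77 67 47 45 49 55 51]
209 [42 44 34 31 30 39 38 40 42 51 47 52 60 62 57 53 42 39 45 53 55 59]
210 [34 38 37 37 33 32 33 37 38 42 38 43 44 44 37 34 39 43 42 49 53 55]
211 [36 37 37 37 39 40 39 34 41 36 38 36 35 36 38 38 39 45 47 55 60 62]
```

View pics/B1.png

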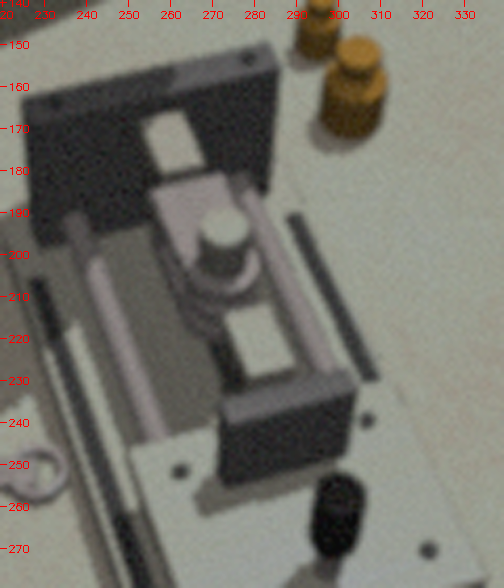

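View pics/B2.png

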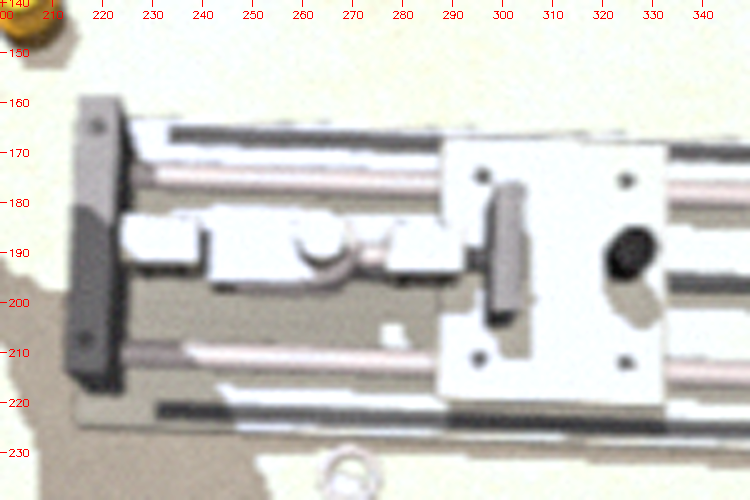

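```bash
python3 -c "
from h import *
c=atz('side',(272.25,202),.111)
t=np.linspace(0,2*np.pi,73)
for dz in (0,.002,.005,.01):
    top=proj('side',np.c_[c[0]+.0115*np.cos(t),c[1]+.0115*np.sin(t),np.full(73,.139+dz)]);bot=proj('side',np.c_[c[0]+.0115*np.cos(t),c[1]+.0115*np.sin(t),np.full(73,.111+dz)])
    print(dz,'top rows',top[:,1].min(),top[:,1].max(),'cols',top[:,0].min(),top[:,0].max(),'bottom front',bot[:,1].max(),bot[:,0].min(),bot[:,0].max())
a=cv2.imread('pics/raw_B1.png').astype(int).sum(2)//3
b=cv2.imread('pics/side0.png').astype(int).sum(2)//3
for y in range(184,212): print(y,a[y,268:278].mean().round(),a[y,271:275].mean())
"
```

```text
0 top rows 188.1860177775007 197.64255129209033 cols 266.7111858493256 278.8975299849145 bottom front 206.72622262096465 266.3167793904425 278.1799521503687
0.002 top rows 187.51189826523654 196.97455832226592 cols 266.7401869487336 278.95029786581387 bottom front 206.09354347507147 266.34425205891824 278.229932544269
0.005 top rows 186.49581236640046 195.96762119296167 cols 266.7839027108298 279.0298402183315 bottom front 205.13996885818977 266.38565826954505 278.30526276291255
0.01 top rows 184.78912235000027 194.27606637095406 cols 266.85733899740893 279.1634626713077 bottom front 203.5384102611261 266.45519962269407 278.43178148304906
184 74.0 79.25
185 76.0 84.25
186 80.0 88.0
187 82.0 89.25
188 84.0 91.0
189 88.0 93.75
190 93.0 97.25
191 98.0 100.5
192 100.0 101.5
193 100.0 100.75
194 100.0 101.5
195 98.0 101.0
196 92.0 99.5
197 76.0 91.25
198 55.0 67.25
199 39.0 43.0
200 32.0 33.25
201 31.0 32.5
202 31.0 31.0
203 33.0 33.0
204 32.0 30.75
205 40.0 33.0
206 52.0 42.5
207 58.0 51.0
208 60.0 56.5
209 50.0 52.5
210 39.0 41.75
211 37.0 36.25
```

Both views show the pin standing with its knob on the fork, but the images alone leave ±2 mm of doubt. I'll check the height by touching the knob lightly with shut fingers.

{"api": "move_arm", "payload": {"targets": "0 -0.1 0 0 0 0;0 -0.2 0 0 0 0;0 -0.3 0 0 0 0;0 -0.4 0 0 0 0;0 -0.5 0 0 0 0;0 -0.6 0 0 0 0;0 -0.7 0 0 0 0;0 -0.8 0 0 0 0;0 -0.9 0 0 0 0;0 -1 0 0 0 0", "claw": 1}}

```text
time_s: 38.4
tcp_pos: [0.5642, 0.1383, 0.194]
tool_rot: [0.563, 3.059, -0.007]
force: [0.6, 0.7, -0.3]
finger_gap: 0.0003
```

```bash
python3 -c "
from h import *
plan(.530,.0415,.105,70)"
```

```text
t 38.4 q [-0.5333  0.3176  0.2509  1.7437 -0.068   1.0647  0.9437] F [ 0.6198  0.7133 -0.324 ] gap 0.00027134880311359655 tcp [0.5642 0.1383 0.194 ]
shift [ 0.0033 -1.0279  0.8892] turn [ 0.0004  0.0101 -0.0047]
```

Go across first, then down to a read z of about 0.105, and straighten the tool.

{"api": "move_arm", "payload": {"targets": "0 -0.12 0 0 0.002 0;0 -0.26 0 0 0.004 0;0 -0.4 0 0 0.006 0;0 -0.55 0 0 0.008 0;0 -0.7 0 0 0.01 0;0 -0.85 0.1 0 0.01 0;0 -0.98 0.3 0 0.01 0;0 -1 0.5 0 0.01 0;0 -1 0.7 0 0.01 0;0 -1 0.84 0 0.01 0"}}

```text
time_s: 39.4
tcp_pos: [0.53, 0.043, 0.1081]
tool_rot: [-0.569, -3.089, -0.001]
force: [-0.4, -0.2, -1.4]
finger_gap: 0.0003
```

{"api": "move_arm", "payload": {"targets": "0 -0.02 0.02 0 0 0;0 -0.02 0.04 0 0 0;0 -0.02 0.06 0 0 0;0 -0.02 0.08 0 0 0;0 -0.02 0.1 0 0 0;0 -0.02 0.12 0 0 0;0 -0.02 0.14 0 0 0;0 -0.02 0.15 0 0 0;0 -0.02 0.16 0 0 0;0 -0.02 0.16 0 0 0"}}

```text
time_s: 40.4
tcp_pos: [0.5308, 0.0414, 0.0992]
tool_rot: [0.569, 3.087, 0.007]
force: [-22.6, -2.4, 66.0]
finger_gap: 0.0004
```

{"api": "move_arm", "payload": {"targets": "0 0 -0.05 0 0 0;0 0 -0.05 0 0 0;0 0 -0.05 0 0 0;0 0 -0.05 0 0 0;0 0 -0.05 0 0 0;0 0 -0.05 0 0 0;0 0 -0.05 0 0 0;0 0 -0.05 0 0 0;0 0 -0.05 0 0 0;0 0 -0.05 0 0 0"}}

```text
time_s: 41.4
tcp_pos: [0.5309, 0.0414, 0.1042]
tool_rot: [0.569, 3.086, 0.007]
force: [0.1, -0.8, 0.0]
finger_gap: 0.0
```

```bash
python3 -c "
from h import *
o=r.get_obs();print(o['tcp_pos'],o['force'])
crop('side',240,150,320,240,6.6,'C1.png')
"
```

```text
[0.5309 0.0414 0.1042] [ 0.0945 -0.7765  0.0186]
```

View pics/C1.png

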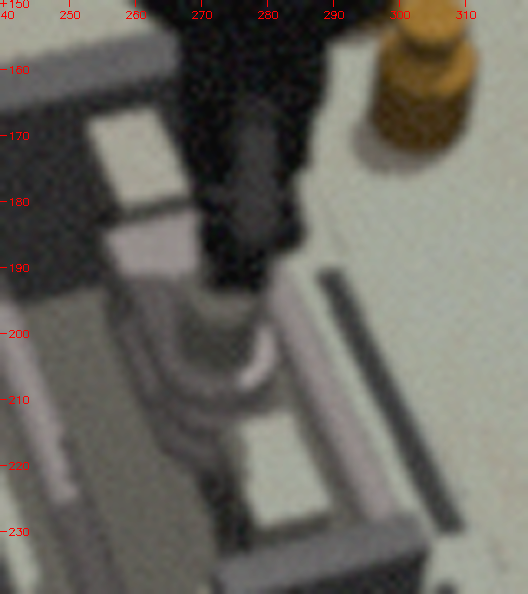

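{"api": "move_arm", "payload": {"targets": "0 0 -0.2 0 0 0;0 0 -0.4 0 0 0;0 0 -0.6 0 0 0;0 0.1 -0.75 0 0 0;0 0.25 -0.9 0 0 0;0 0.4 -0.9 0 0 0;0 0.55 -0.9 0 0 0;0 0.7 -0.9 0 0 0;0 0.85 -0.9 0 0 0;0 1 -0.9 0 0 0"}}

```text
time_s: 42.45
tcp_pos: [0.5663, 0.1356, 0.1939]
tool_rot: [0.569, 3.088, 0.006]
force: [0.2, 0.7, 0.1]
finger_gap: 0.0001
```

{"api": "move_arm", "payload": {"targets": "0 0.1 0 0 0 0;0 0.2 0 0 0 0;0 0.3 0 0 0 0;0 0.4 0 0 0 0;0 0.5 0 0 0 0;0 0.6 0 0 0 0;0 0.7 0 0 0 0;0 0.8 0 0 0 0;0 0.9 0 0 0 0;0 1 0 0 0 0"}}

```text
time_s: 43.45
tcp_pos: [0.6022, 0.2298, 0.1943]
tool_rot: [0.569, 3.088, 0.006]
force: [0.1, -0.2, 0.1]
finger_gap: -0.0002
```

```bash
python3 -c "
from h import *
o=r.get_obs();print(o['time_s'],o['tcp_pos'],o['force'])
crop('side',240,160,320,240,7,'D1.png')
crop('top',230,160,300,220,9,'D2.png')
for n in('B1','D1'):
    a=cv2.imread('pics/raw_%s.png'%n).astype(int).sum(2)//3
    print(n); 
    for y in range(194,209): print(y,a[y,264:282],a[y,270:275].mean().round(1))
"
```

```text
43.45 [0.6022 0.2298 0.1943] [ 0.0806 -0.1937  0.119 ]
B1
194 [ 90  89  85  81  90  99 102 101 102 101 102 102 102 100  91  74  70  79] 101.6
195 [ 91  89  82  71  76  95 102  99 101 102 102 102 101  97  84  64  63  71] 101.2
196 [ 91  90  77  61  63  82  91  98  98 100 102 100  96  86  67  51  56  68] 97.8
197 [92 89 76 53 42 56 70 87 91 95 92 88 78 63 45 45 49 63] 87.0
198 [89 87 78 51 34 39 48 61 67 71 70 63 55 42 36 44 51 60] 63.4
199 [89 90 77 55 35 34 37 39 44 46 43 40 38 35 41 59 63 55] 41.8
200 [85 87 77 53 34 30 33 30 34 34 35 30 30 32 48 70 77 64] 33.2
201 [79 80 66 43 28 28 28 32 34 32 32 38 31 28 57 77 87 70] 31.6
202 [77 72 53 36 30 27 30 30 31 34 29 31 33 33 57 82 90 75] 30.8
203 [63 63 51 40 34 31 28 33 36 32 31 35 31 37 65 87 91 79] 32.0
204 [49 52 52 48 35 33 28 31 34 29 29 29 30 46 72 91 88 75] 30.2
205 [34 49 51 50 43 43 36 34 33 32 33 33 48 65 84 90 83 62] 33.6
206 [40 44 48 50 51 49 47 43 43 41 43 49 67 85 91 84 68 55] 43.4
207 [35 33 44 49 50 53 50 51 47 52 54 59 78 88 87 70 50 49] 50.8
208 [35 33 37 44 48 49 53 51 52 58 65 71 75 77 67 47 45 49] 55.8
D1
194 [ 90
[... 322 characters left out ...]
58 37 38 46 57 66 67 67 63 58 44 40 46 51 55] 60.6
199 [90 86 76 53 32 32 36 40 42 42 45 41 37 35 44 60 66 57] 41.0
200 [85 87 73 52 36 32 33 36 33 35 35 33 30 29 47 71 76 64] 34.4
201 [78 79 63 43 33 28 31 29 29 35 33 30 26 30 55 76 86 71] 31.4
202 [74 74 52 38 31 29 30 31 34 33 35 31 30 34 57 82 90 74] 32.6
203 [64 61 52 39 35 31 37 33 34 29 31 28 32 37 61 86 90 77] 32.8
204 [50 54 53 47 39 31 30 29 34 28 29 29 30 47 70 91 90 70] 30.0
205 [40 46 49 49 47 40 38 33 37 33 34 36 47 65 85 90 81 61] 35.0
206 [36 43 49 50 51 49 48 44 41 41 42 50 66 86 93 86 67 52] 43.2
207 [36 37 41 48 50 51 53 50 46 50 51 61 76 89 86 70 53 47] 50.0
208 [33 33 38 41 43 50 50 53 51 52 63 73 74 75 63 45 38 47] 53.8
```

View pics/D1.png

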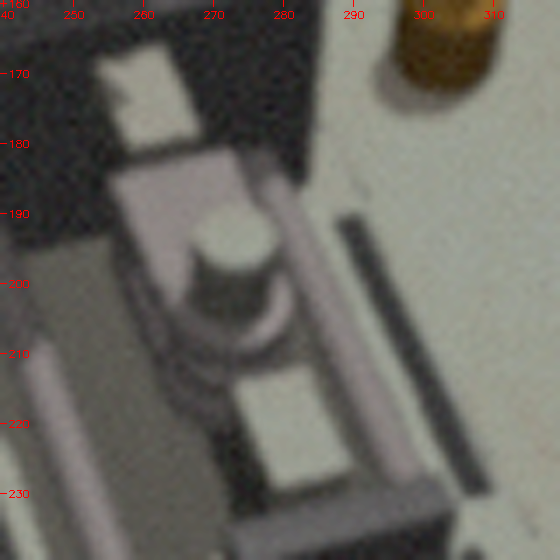

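View pics/D2.png

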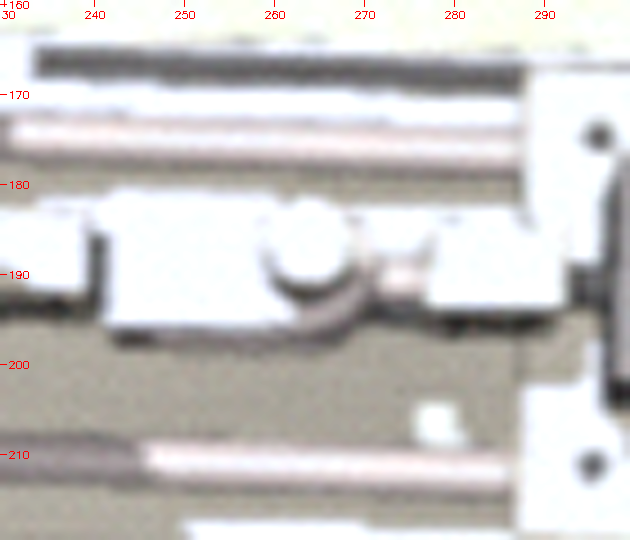

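```bash
python3 -c "
from h import *
o=r.get_obs();print(o['time_s'],o['force'],o['dq'])
r.hand_in()
"
```

```text
43.55 [ 0.3159 -0.0801  0.2066] [ 0.0117 -0.0129  0.0153  0.0261  0.0091  0.0001  0.0131]
the job is handed in; nothing more can be done
```

View pics/raw_D1.png

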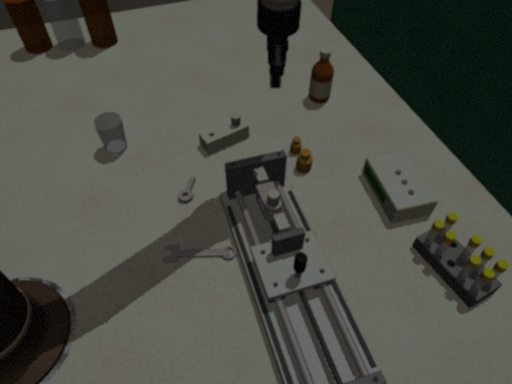

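The long pin is through both ears and the eye with its knob on the fork, but one of my checks pressed on it with 66 N, over your 40 N limit. I handed the job in at 43.6 s.

**What I did:** I slid the sled about 95 mm by its knob, then took the long pin from the block. The first probe landed on top of the ear, about 6 mm off, and a short sideways search there peaked at about 24 N. After I corrected the position, the pin went down through upper ear, eye and lower ear with less than 4 N. I let it go about 2 mm above home and moved the gripper clear.

**What the last checks showed:**
- **Pin height:** the side picture shows the pin upright with its knob on the ear. The mean of its upper and lower edges matches home to within 1 mm, although the two edges taken alone differ by about +2 and −1 mm.
- **Other items:** in the last side picture the short pin, spanner, spare eye and brass weights stand where they were at the start, and the gripper touches nothing.

**Checks that failed or disagreed:**
- **Over the force limit:** to check the height I touched the knob with shut fingers and went too far, reaching 66 N. The pictures before and after show no movement, so I believe the knob was already home. If it was not, that press breaks the 40 N rule.
- **Touch height:** contact came about 3 to 4 mm higher than I expected from the earlier touch on the sled knob. I judged the picture more reliable.
- **Calibration:** the two cameras disagreed by about 5 to 8 mm along y at the known heights. The fingertips also stood about 44 mm above the reported TCP, so I set heights from contact instead.

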